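# Tension two spokes of a cart wheel by counted quarter turns

### The arm

A 6-joint arm with a two-finger parallel gripper is mounted at the origin on a cart in front of the work surface, level with it; the furniture and walls round the work are solid. World frame = base frame: x ahead of the robot, y to its left, z up, the work surface at z = 0. Lengths are in mm, angles in rad, forces in N, time in s.
With the tool pointing down it reaches from about 275 to 1000 mm from the base axis. Payload 8.4 kg.
Tool frame: the origin (TCP) lies at the very end of the fingers, on their centre line; the grasp point (between the pads) lies behind it (r.grip_point_offset is the x of the grasp point in the tool frame, in mm); x points along the fingers, z is the direction in which the jaws open and shut, and the axes are right-handed (so a half turn about x gives the same grasp; the last joint's range is limited). The gripper opens to 85 mm and grips with 20 to 120 N. Pads are 22 mm wide; open, the fingers measure 114 mm over their backs; the gripper's body (76 mm by 85 mm) begins 54 mm behind the grasp point. The pads swing forward as they close: fully open they stand 13 mm farther back than shut.
Start: joints at [1.149, 0.353, 1.633, -0, 1.155, -0.002], TCP at [254.735, 570.735, 231.281] pointing down, gripper open.
Joint ranges: [-2.63, 2.63], [-0.92, 2.1], [0.06, 2.66], [-1.3, 4.44], [0, 2.69], [-3.02, 3.02]. Speed limits (rad/s): [2.22, 2.22, 2.79, 3.14, 3.14, 3.14].

### API

Orientations are given as [roll, pitch, yaw] about the fixed x, y, z axes, in that order (R = Rz(yaw) Ry(pitch) Rx(roll)).
In Python, from rig import r, vision, order gives the robot as it stands. The module is installed in compiled form; this text tells all that it offers.
- The arm moves only by the tool step_arm, never from a script. Its argument "rows" is a list of rows, each a list of 7 numbers: the shift along the world's x, y, z in mm, then the turn, a rotation vector about the world's x, y, z in rad, then the finger opening in mm, from 0 to 85.4. A call has exactly 8 rows; each row is the pose to reach, as a shift and turn from the pose measured when the call began; what a row does not reach only later rows make up. A row lasts 1/8 s, in which the tool goes at most 62.5 mm and 10.7 degrees, less where a joint would pass 70% of its speed; a pose out of reach is approached as far as the arm can. A call with a gripper value outside its range is refused whole. The fingers move at their own pace and stop on an object; "force" is the grip in N (left out, the last holds). Time passes only in rows, so rows that repeat a pose let the fingers close, or fill a call up. It gives the time, the measured TCP pose, the force and the opening at its end, in the units of the state.
- r.sense(): the state, without advancing time (a new reading comes with each control period).
- vision.grab_frame(name): name is "scene" or "top" or "wrist"; returns (picture, depth): 384x512x3 uint8, red, green, blue; 384x512 float32, mm along the optical axis (not along the pixel's ray), 0 where there is no reading.
- vision.camera_info(name): a dict with "K" (3x3 intrinsics, pixels), "distortion" ([k1, k2, p1, p2, k3] as OpenCV has them; the pictures are not rectified), "origin" and "attitude" of the camera in the world; the wrist camera has in their place "tool_from_camera" (4x4, takes a point from camera to tool coordinates, whose origin is the TCP and whose axes are the tool frame's). Camera axes: x right, y down, z forward; pixel columns grow to the right and rows downward; lengths in mm; the calibration is good to about 2 mm. A picture is of the moment at which its call begins: read the wrist's pose just before it. camera_info takes no time and is no camera call.
- order.sign_off(): hands the job in, once; it reports no verdict.
The state is a dict: "clock": time; "qpos": joint angles; "qvel": joint speeds; "joint_efforts": joint torques, N m; "eef_pos": TCP position; "tcp_rot": TCP orientation; "contact_force": force on the tool from outside, world axes, zero at the start; "wrist_torque": the same for the moment, N m; "opening": opening from 0.0 (shut) to 1.0 (fully open).
Only numpy, scipy, OpenCV 4.12 (cv2) and the standard library are available. Lean on these libraries where they do the work, as an engineer would, in place of code of your own. Each camera call takes 0.05 s, during which the arm holds its last target.

### The job

The small cart wheel on the truing stand has two slack spokes. By its little crank, turn the yellow nipple clockwise until you feel it bite, then exactly one quarter turn more; after that go to the next nipple clockwise round the rim, the blue one, and turn it until it bites, then exactly two quarter turns more. Work gently, so that the wheel does not turn on its stand and the rim is not pressed hard, leave the bare steel nipple and everything else on the bench alone, and let go at the end.

Things in the scene. Friction and masses are not known exactly. Their poses are not given: they have to be found in the camera images.
- nipple_yellow: yellow spoke nipple on the rim with a flat crank arm; origin on its vertical axis, at the top of its yellow collar (29 mm diameter, 4 mm thick); x points along the arm. Boss 20 mm diameter, 18 mm tall; arm top at 18 mm. Clockwise from above tightens. It turns almost freely (0.02 N m) through 11 to 126 degrees of slack, then bites: a steady 0.32 N m, 10 N at the handle. It stays where it is left
- handle_yellow (a point): foot of the yellow nipple's upright handle, a round freely spinning grip of 14 mm diameter and 28 mm height at the end of the crank arm, 32 mm from the nipple's axis; this point is 18.5 mm above the nipple's origin, z up
- nipple_blue: blue spoke nipple on the rim with a flat crank arm; origin on its vertical axis, at the top of its blue collar (29 mm diameter, 4 mm thick); x points along the arm. Boss 20 mm diameter, 18 mm tall; arm top at 18 mm. Clockwise from above tightens. It turns almost freely (0.02 N m) through 11 to 126 degrees of slack, then bites: a steady 0.32 N m, 10 N at the handle. It stays where it is left
- handle_blue (a point): foot of the blue nipple's upright handle, a round freely spinning grip of 14 mm diameter and 28 mm height at the end of the crank arm, 32 mm from the nipple's axis; this point is 18.5 mm above the nipple's origin, z up
- wheel_hub (a point): centre of the hub's top face, on the vertical axis of the small spoked cart wheel, which lies flat on a low truing stand, 218 mm over its black tyre. Its three nipples stand 80 mm from this axis, 120 degrees apart; clockwise from above: yellow, blue, bare. The hub's top is level with the collars' tops and has a stub of 18 mm diameter, 8 mm tall; the rim's flat top lies 4 mm below the nipple origins
- wheel (a joint): turn of the wheel on its stand, rad, 0 at the start, positive anticlockwise. Only friction of 2 N m holds it, so a side push of 18 to 25 N on a nipple or handle moves it
- rim: aluminium rim with black tyre, part of the wheel; origin on the wheel's axis at table height
- spoke_yellow (a joint): draw of the yellow spoke, m: 0 at the start and while its nipple runs through its slack (differs every start, cannot be seen, only felt), then grows 0.1 mm per quarter turn past the bite. Turning back runs through the slack first. Hidden in the rim and far finer than the noise of the reading: no use to steer by
- spoke_blue (a joint): draw of the blue spoke, m: 0 at the start and while its nipple runs through its slack (differs every start, cannot be seen, only felt), then grows 0.1 mm per quarter turn past the bite. Turning back runs through the slack first. Hidden in the rim and far finer than the noise of the reading: no use to steer by
- nipple_bare (a joint): turn of the third nipple, a bare steel square head (14 mm wide, 14 mm tall, dark collar, no crank), rad, positive clockwise, 0 at the start; already set, not to be turned
- oil: small yellow bottle with a black cap, 32 mm diameter, 77 mm tall; bystander, loose; origin: centre of its underside
- glue: small white bottle, 34 mm diameter, 69 mm tall; bystander, loose; origin: centre of its underside
- bits: red and black bit box, 58x95x25 mm; bystander, loose; origin: centre of its underside
- tape: roll of black tape, 66 mm diameter, 19 mm thick; bystander, loose; origin: centre of its underside
- bin: red open bin of washers, 107x71x50 mm; bystander, loose; origin: centre of its underside
- block: light grey reference block, 40x40x18 mm; bystander, loose; origin: centre of its underside

How it is judged (in metres and radians):
On the way, in this order (a step that is already met when the one before it is completed fails the run):
1. the yellow nipple is one quarter turn past its bite (value of joint spoke_yellow between 8e-05 and 0.00012 m), for 0.2 s.
2. the blue nipple is two quarter turns past its bite (value of joint spoke_blue between 0.00018 and 0.00022 m), for 0.2 s.
At the end, for the whole second after the job is handed in: The yellow spoke is drawn 0.08 to 0.12 mm (one quarter turn past the bite, within 18 degrees) and the blue spoke 0.18 to 0.22 mm (two quarter turns, within 18 degrees); both nipples are released (all of step 1 and all of step 2 and contact force between the fingers and nipple_yellow below 0.1 N and contact force between the fingers and nipple_blue below 0.1 N); the robot touches nothing.
It fails at once if the blue nipple is tightened past its bite before the yellow one has had its quarter turn (value of joint spoke_blue above 3e-05 m and value of joint spoke_yellow below 8e-05 m).
It fails at once if the wheel is pushed round on its stand by more than 0.12 rad (value of joint wheel above 0.12 rad or value of joint wheel below -0.12 rad).
It fails at once if the fingers press on the rim with more than 25 N (contact force between the fingers and rim above 25 N).
It fails at once if the bare steel nipple is turned by more than 0.2 rad (value of joint nipple_bare above 0.2 rad or value of joint nipple_bare below -0.2 rad).
It fails at once if a bystander is moved by more than 3 cm (distance of any of oil, glue, bits, tape, bin, block from where it was at the start of the episode above 0.03 m).
It also fails if it takes over 67 s, if anything falls off the work surface, if the arm or the gripper's body presses on something with over 40 N, if the wrist force passes 120 N, or if a joint passes its speed limit or range.

## Working session

There is one attempt and no reset: what is moved stays moved. The work goes in short steps, Python scripts to look and compute and a tool call to move; the robot and the scene stay as the last step left them, time stands still between calls to the robot, and variables do not carry over. Pictures are saved under pics/ and viewed, and the job is handed in when it is done.

Besides the shell and the picture viewer there is one more tool, called after "Emit:" as name(argument=value, ...), one argument or row to a line, values as JSON. step_arm: Moves the arm, as the interface text tells. Its arguments: {"type":"object","properties":{"rows":{"type":"array"},"force":{"type":"number"}},"required":["rows"]}

```bash
mkdir -p pics; python3 - <<'E'
from rig import r, vision, order
import cv2,numpy as np
s=r.sense()
for k,v in s.items(): print(k,v)
print(r.grip_point_offset)
for n in ["scene","top","wrist"]:
    p,d=vision.grab_frame(n); cv2.imwrite(f"pics/a_{n}.png",p[:,:,::-1]); np.save(f"pics/a_{n}.npy",d); np.save(f"pics/a_{n}_rgb.npy",p)
    print(n,vision.camera_info(n))
E
```

```text
clock 0.0
qpos [ 1.14859042e+00  3.53665143e-01  1.63416858e+00 -1.32909297e-05
  1.15523777e+00 -2.39430822e-03]
qvel [ 0.00126183  0.00069906  0.00028599 -0.00144931  0.00164281 -0.00056328]
joint_efforts [-2.14212392e-03 -6.05252767e+01 -3.42063081e+01 -2.83695035e-04
  9.31151386e-03 -1.31033352e-05]
eef_pos [254.53401942 570.26243204 230.53635308]
tcp_rot [-3.13577     1.56931744 -1.98477989]
contact_force [ 0.06099918  0.00956211 -0.2553847 ]
wrist_torque [ 0.00348171  0.00875512 -0.04308643]
opening 0.9994485784896453
-18.700000000000003
scene {'K': array([[366.90530178,   0.        , 249.17453629],
       [  0.        , 366.90530178, 191.113933  ],
       [  0.        ,   0.        ,   1.        ]]), 'distortion': array([0.03787376, 0.        , 0.        , 0.        , 0.        ]), 'origin': array([  8.54578411, 855.73397676, 571.3318585 ]), 'attitude': array([-2.15014222e+00, -5.48945464e-04, -2.45840974e+00])}
top {'K': array([[404.82427864,   0.        , 253.11978344],
       [  0.        , 404.82427864, 191.01766132],
       [  0.        ,   0.        ,   1.        ]]), 'distortion': array([-0.06778886,  0.        ,  0.        ,  0.        ,  0.        ]), 'origin': array([285.91490346, 311.09701386, 938.91671911]), 'attitude': array([-2.90451268, -0.00662818, -1.67618245])}
wrist {'K': array([[300.51095525,   0.        , 258.853126  ],
       [  0.        , 300.51095525, 193.85108594],
       [  0.        ,   0.        ,   1.        ]]), 'distortion': array([-0.07111181,  0.        ,  0.        ,  0.        ,  0.        ]), 'tool_from_camera': array([[-1.48753361e-03, -3.03136622e-01,  9.52945946e-01,
        -1.42877815e+02],
       [ 1.54917513e-03, -9.52946555e-01, -3.03134398e-01,
         7.68544992e+01],
       [ 9.99997694e-01,  1.02535756e-03,  1.88715175e-03,
         1.84986188e-01],
       [ 0.00000000e+00,  0.00000000e+00,  0.00000000e+00,
         1.00000000e+00]])}
```

View pics/a_top.png

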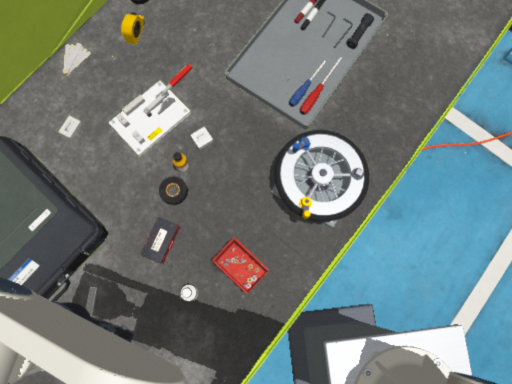

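View pics/a_scene.png

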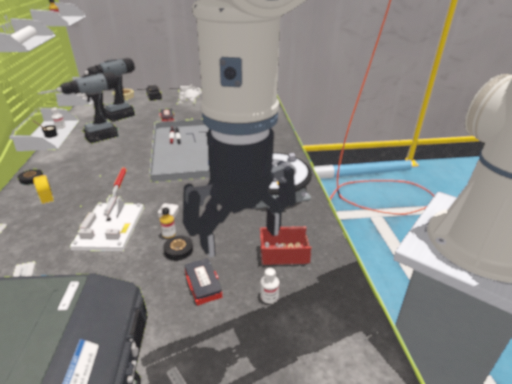

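View pics/a_wrist.png

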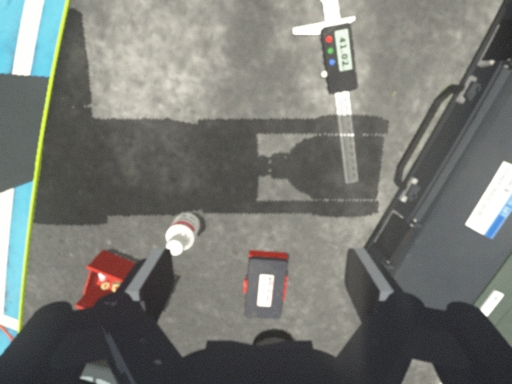

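```bash
cat > h.py <<'E'
import numpy as np, cv2
from scipy.spatial.transform import Rotation as R
from rig import r, vision, order
def pose(name,s=None):
    ci=vision.camera_info(name)
    if name=="wrist":
        s=s or r.sense()
        T=np.eye(4);T[:3,:3]=R.from_euler('xyz',s["tcp_rot"]).as_matrix();T[:3,3]=s["eef_pos"]
        return ci,T@ci["tool_from_camera"]
    T=np.eye(4);T[:3,:3]=R.from_euler('xyz',ci["attitude"]).as_matrix();T[:3,3]=ci["origin"]
    return ci,T
def world(ci,T,d,uv=None):
    if uv is None:
        v,u=np.mgrid[0:384,0:512]; uv=np.stack([u.ravel(),v.ravel()],1).astype(float)
    n=cv2.undistortPoints(np.array(uv,float).reshape(-1,1,2),ci["K"],ci["distortion"]).reshape(-1,2)
    z=d.ravel() if d.size==len(n) else None
    P=np.c_[n,np.ones(len(n))]*z[:,None]
    return P@T[:3,:3].T+T[:3,3]
def atz(ci,T,uv,z):
    n=cv2.undistortPoints(np.array(uv,float).reshape(-1,1,2),ci["K"],ci["distortion"]).reshape(-1,2)
    D=np.c_[n,np.ones(len(n))]@T[:3,:3].T
    return T[:3,3]+D*((z-T[2,3])/D[:,2])[:,None]
E
python3 - <<'E'
from h import *
ci,T=pose("top"); d=np.load("pics/a_top.npy"); p=np.load("pics/a_top_rgb.npy")
W=world(ci,T,d).reshape(384,512,3)
for n,(u,v) in dict(hub=(322,174),y1=(306,201),y2=(307,214),b1=(304,143),b2=(295,147),bare=(358,174),rim=(345,155),table=(240,130)).items(): print(n,W[v,u].round(1))
c=p[120:232,262:382,::-1]; cv2.imwrite("pics/topz.png",cv2.resize(c,None,fx=5,fy=5,interpolation=cv2.INTER_CUBIC))
E
```

```text
hub [515.7 126.9  75.1]
y1 [456.9 172.1  83.4]
y2 [423.5 178.5 112.2]
b1 [589.9 158.1  81.7]
b2 [572.5 184.  110.9]
bare [506.2  47.9  80. ]
rim [558.8  64.6  61.4]
table [ 6.692e+02  2.970e+02 -2.000e-01]
```

View pics/topz.png

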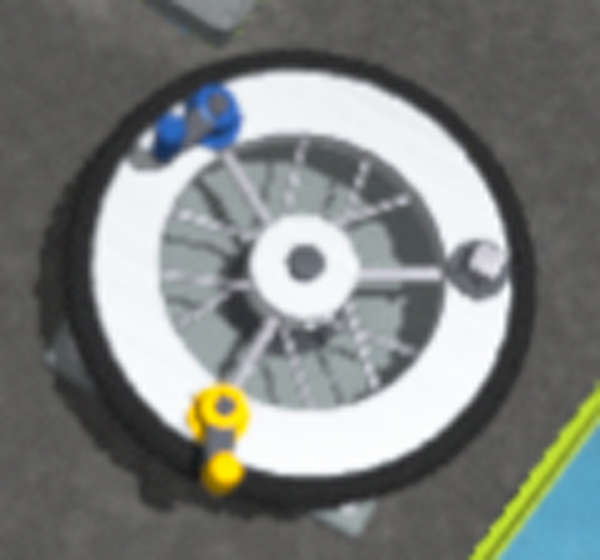

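```bash
python3 - <<'E'
from h import *
s=r.sense()
Rm=R.from_euler('xyz',s["tcp_rot"]).as_matrix(); print(Rm.round(3)); print(s["clock"])
ci,T=pose("top")
# crop coords /5 + (262,120) ; crop pixel centre shift
def c(x,y): return (262+(x+.5)/5-.5,120+(y+.5)/5-.5)
z0=65.4
for n,uv,dz in [("hub",c(305,262),8),("ynip boss",c(225,406),18),("yhandle top",c(225,466),46.5),("bnip boss",c(219,102),18),("bhandle top",c(172,130),46.5),("bare top",c(487,258),14)]:
    print(n,atz(ci,T,[uv],z0+dz)[0].round(1))
E
```

```text
[[-0.    -0.913  0.408]
 [-0.001  0.408  0.913]
 [-1.     0.    -0.001]]
0.15
hub [520.6 124.5  73.4]
ynip boss [457.2 170.8  83.4]
yhandle top [426.2 178.9 111.9]
bnip boss [596.1 154.3  83.4]
bhandle top [575.1 181.6 111.9]
bare top [512.6  44.4  79.4]
```

Emit:
step_arm(
  rows=[
    [31,-54,0,0,0,0.03,30],
    [62,-108,0,0,0,0.06,30],
    [93,-162,0,0,0,0.09,30],
    [124,-216,0,0,0,0.12,30],
    [155,-270,0,0,0,0.15,30],
    [186,-324,0,0,0,0.18,30],
    [217,-378,0,0,0,0.21,30],
    [245,-430,0,0,0,0.244,30],
  ],
  force=20,
)

```text
clock: 1.15
eef_pos: [500.4, 138.4, 230.7]
tcp_rot: [-2.871, 1.57, -1.475]
contact_force: [0.7, -0.1, -0.7]
opening: 0.352
```

```bash
cat >> h.py <<'E'
def snap(tag,name="wrist"):
    s=r.sense(); ci,T=pose(name,s); p,d=vision.grab_frame(name)
    cv2.imwrite(f"pics/{tag}.png",cv2.resize(p[:,:,::-1],(768,576),interpolation=cv2.INTER_CUBIC))
    np.savez(f"pics/{tag}.npz",p=p,d=d,T=T); return s,ci,T,p,d
E
python3 - <<'E'
from h import *
s,ci,T,p,d=snap("w1")
print(s["eef_pos"],s["qpos"].round(3) if hasattr(s["qpos"],'round') else s["qpos"])
Rm=R.from_euler('xyz',s["tcp_rot"]).as_matrix(); print(np.degrees(np.arctan2(Rm[1,2],Rm[0,2])),Rm[:,0])
E
```

```text
[500.3567792  138.44374543 230.7435854 ] [ 2.680e-01  1.890e-01  1.858e+00 -1.000e-03  1.095e+00 -1.128e+00]
79.97839481033391 [ 9.15537887e-05 -9.52513309e-04 -9.99999542e-01]
```

View pics/w1.png

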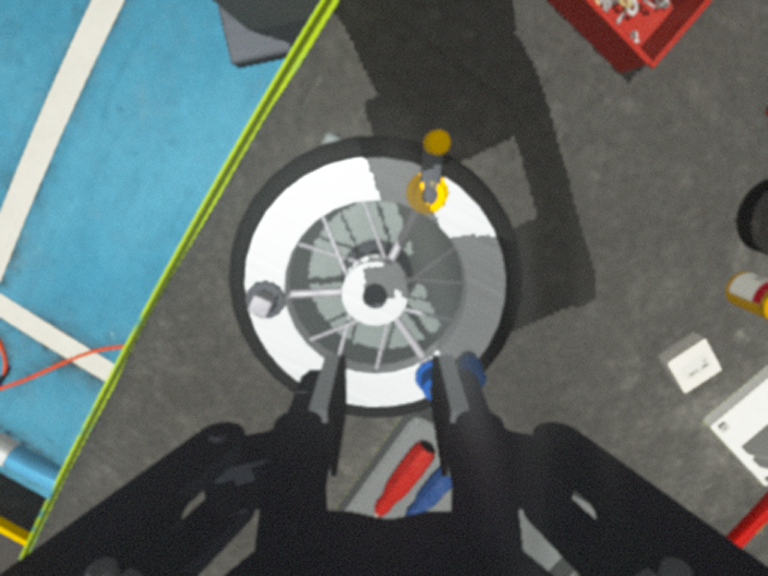

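```bash
python3 - <<'E'
from h import *
f=np.load("pics/w1.npz"); p=f["p"]
c=p[75:150,250:330,::-1]; cv2.imwrite("pics/w1z.png",cv2.resize(c,None,fx=7,fy=7,interpolation=cv2.INTER_CUBIC))
ci,_=pose("top");ci=vision.camera_info("wrist")
W=world(ci,f["T"],f["d"]).reshape(384,512,3)
hsv=cv2.cvtColor(p,cv2.COLOR_RGB2HSV)
m=(hsv[...,0]>18)&(hsv[...,0]<32)&(hsv[...,1]>130); m[:, :250]=0;m[:,330:]=0;m[:75]=0;m[150:]=0
m1=m&(W[...,2]>106); print(m1.sum(),W[m1].mean(0),np.median(W[m1],0), (W[m1].max(0)+W[m1].min(0))/2, np.argwhere(m1).mean(0))
m2=m&(W[...,2]<75)&(W[...,2]>60); print(m2.sum(),W[m2].mean(0),(W[m2].max(0)+W[m2].min(0))/2,np.ptp(W[m2],axis=0))
print(W[196,250],W[200,170])
E
```

```text
234 [425.70789972 178.99932236 117.56650106] [425.61052167 179.3405589  113.36840651] [425.87700263 169.29623327 240.06552627] [ 94.57692308 291.5042735 ]
134 [455.90157789 169.7177054   67.51714697] [457.40546457 172.86074646  69.89642372] [26.50902636 26.24710396  8.7017756 ]
[519.25320538 126.14843598  74.82623137] [507.12681742  44.48317384  81.57831441]
```

View pics/w1z.png

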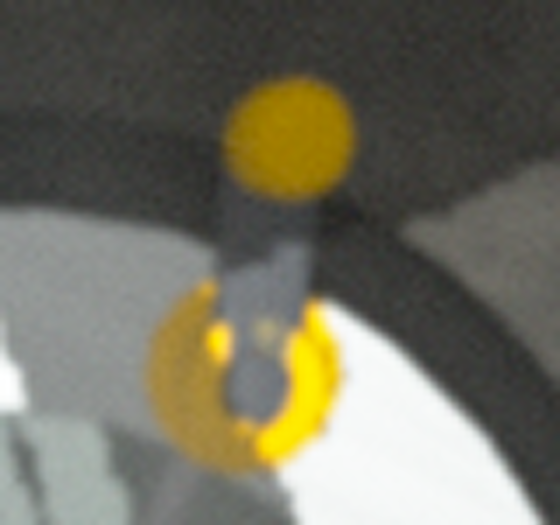

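```bash
python3 - <<'E'
from h import *
f=np.load("pics/w1.npz"); ci=vision.camera_info("wrist"); T=f["T"]
z0=66
c=lambda x,y:(250+(x+.5)/7-.5,75+(y+.5)/7-.5)
a=atz(ci,T,[c(245,372)],z0)[0]; b=atz(ci,T,[c(290,137)],z0+46.5)[0]
h=atz(ci,T,[(375/1.5-.2,293/1.5-.2)],z0+8)[0]
print(a,b,h,np.linalg.norm((b-a)[:2]),np.degrees(np.arctan2(*(b-a)[[1,0]])),np.linalg.norm((h-a)[:2]))
print(np.degrees(np.arctan2(*(a-h)[[1,0]])))
E
```

```text
[456.8717729  172.78928668  66.        ] [425.60988898 179.06102807 112.5       ] [518.53896343 126.04385484  74.        ] 31.884794599441452 168.65594580324958 77.38202494560487
142.8368687150456
```

Emit:
step_arm(
  rows=[
    [-40,22,0,0,0,-0.01,30],
    [-75,40.5,-10,0,0,-0.02,30],
    [-75,40.5,-50,0,0,-0.02,30],
    [-75,40.5,-80,0,0,-0.02,30],
    [-75,40.5,-105,0,0,-0.02,30],
    [-75,40.5,-120,0,0,-0.02,30],
    [-75,40.5,-132,0,0,-0.02,30],
    [-75,40.5,-142,0,0,-0.02,30],
  ],
)

```text
clock: 2.2
eef_pos: [428.5, 173.9, 88.6]
tcp_rot: [-2.374, 1.566, -0.998]
contact_force: [-1.1, -0.9, 0.6]
opening: 0.351
```

```bash
python3 - <<'E'
from h import *
s,ci,T,p,d=snap("w2")
print(s["eef_pos"],s["contact_force"],s["wrist_torque"],s["opening"])
E
```

```text
[428.45427668 173.86996626  88.60576487] [-1.06262284 -0.86919277  0.56401935] [-0.00707811  0.05282255  0.01191117] 0.3506519904083013
```

View pics/w2.png

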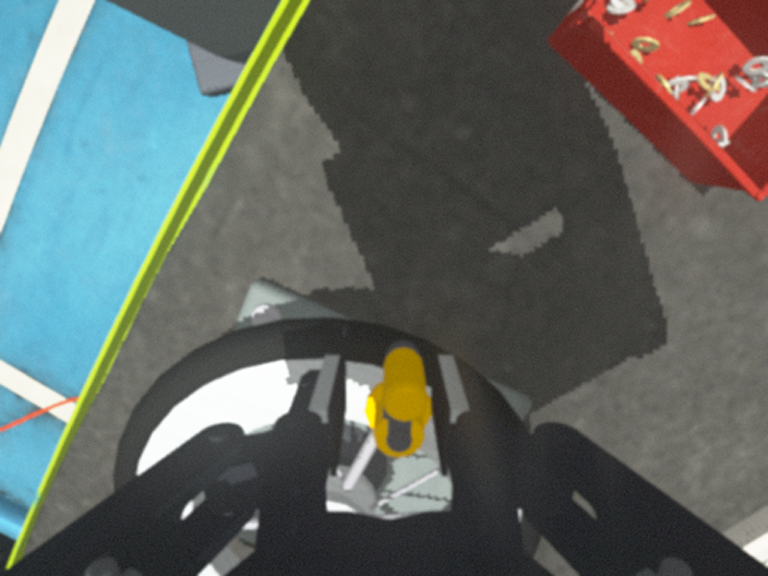

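Emit:
step_arm(
  rows=[
    [-1.5,2.5,0,0,0,0,30],
    [-3,5,-0.5,0,0,0,30],
    [-3,5,-0.5,0,0,0,24],
    [-3,5,-0.5,0,0,0,20],
    [-3,5,-0.5,0,0,0,17],
    [-3,5,-0.5,0,0,0,17],
    [-3,5,-0.5,0,0,0,17],
    [-3,5,-0.5,0,0,0,17],
  ],
)

```text
clock: 3.25
eef_pos: [424.9, 178.6, 87.2]
tcp_rot: [-2.666, 1.566, -1.29]
contact_force: [0.8, 0.7, -0.1]
opening: 0.2
```

```bash
python3 - <<'E'
from h import *
s,ci,T,p,d=snap("w3")
print(s["eef_pos"],s["contact_force"],s["wrist_torque"],s["opening"])
Rm=R.from_euler('xyz',s["tcp_rot"]).as_matrix(); print(np.degrees(np.arctan2(Rm[1,2],Rm[0,2])),Rm[:,0])
E
```

```text
[424.85799529 178.57839237  87.18082164] [ 0.84319536  0.7125569  -0.14794622] [ 0.02464086  0.00301036 -0.00716377] 0.19993610793314412
78.84938011304756 [ 0.00128472 -0.00444816 -0.99998928]
```

View pics/w3.png

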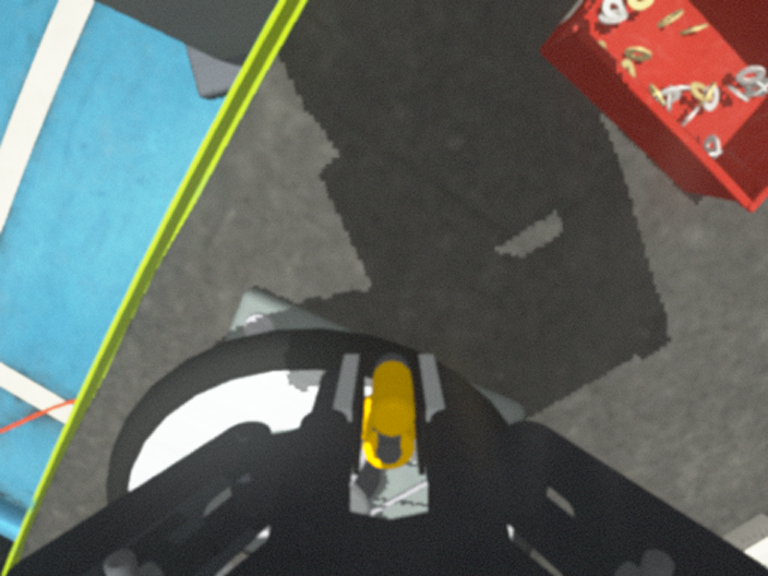

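```bash
cat >> h.py <<'E'
def plan(C,a0,a1,z,op,n=6,phi=None,rad=32):
    """arc from a0 to a1 (deg) about C; prints rows. phi(deg) end jaw angle, default a1-90"""
    s=r.sense(); P=np.array(s["eef_pos"]); R0=R.from_euler('xyz',s["tcp_rot"]); M=R0.as_matrix()
    f0=np.degrees(np.arctan2(M[1,2],M[0,2])); f1=a1-90 if phi is None else phi
    f1=f0+(f1-f0+180)%360-180
    rows=[]
    for i in range(1,9):
        t=min(1,i/n); a=np.radians(a0+(a1-a0)*t); f=np.radians(f0+(f1-f0)*t)
        zt=np.array([np.cos(f),np.sin(f),0]); xt=np.array([0,0,-1.]); yt=np.cross(zt,xt)
        rv=(R.from_matrix(np.c_[xt,yt,zt])*R0.inv()).as_rotvec()
        tgt=np.array([C[0]+rad*np.cos(a),C[1]+rad*np.sin(a),z])
        rows.append([round(float(x),1) for x in tgt-P]+[round(float(x),3) for x in rv]+[op])
    print(rows)
def st(C):
    s=r.sense(); P=np.array(s["eef_pos"]); v=P[:2]-C; F=np.array(s["contact_force"]); a=np.arctan2(v[1],v[0])
    t=np.array([np.sin(a),-np.cos(a)]); rr=v/np.linalg.norm(v)
    M=R.from_euler('xyz',s["tcp_rot"]).as_matrix()
    print("clk %.2f ang %.1f rad %.1f z %.1f phi %.1f q6 %.0f | Ftan(cw) %.1f Frad %.1f Fz %.1f tau %s op %.3f"%(s["clock"],np.degrees(a),np.linalg.norm(v),P[2],np.degrees(np.arctan2(M[1,2],M[0,2])),np.degrees(s["qpos"][5]),F[:2]@t,F[:2]@rr,F[2],np.round(s["wrist_torque"],2),s["opening"]))
CY=np.array([456.8,172.8])
E
python3 - <<'E'
from h import *
st(CY); plan(CY,168.7,157,88,17)
E
```

```text
clk 3.30 ang 169.8 rad 32.5 z 87.1 phi 78.8 q6 -56 | Ftan(cw) 0.3 Frad 0.1 Fz 0.5 tau [-0.04  0.09 -0.05] op 0.198
[[0.8, 1.6, 0.9, 0.004, 0.001, -0.034, 17], [1.1, 2.6, 0.9, 0.004, 0.001, -0.069, 17], [1.4, 3.7, 0.9, 0.004, 0.001, -0.103, 17], [1.8, 4.7, 0.9, 0.005, 0.001, -0.138, 17], [2.1, 5.7, 0.9, 0.005, 0.001, -0.172, 17], [2.5, 6.7, 0.9, 0.005, 0.001, -0.207, 17], [2.5, 6.7, 0.9, 0.005, 0.001, -0.207, 17], [2.5, 6.7, 0.9, 0.005, 0.001, -0.207, 17]]
```

Emit:
step_arm(
  rows=[
    [0.8,1.6,0.9,0.004,0.001,-0.034,17],
    [1.1,2.6,0.9,0.004,0.001,-0.069,17],
    [1.4,3.7,0.9,0.004,0.001,-0.103,17],
    [1.8,4.7,0.9,0.005,0.001,-0.138,17],
    [2.1,5.7,0.9,0.005,0.001,-0.172,17],
    [2.5,6.7,0.9,0.005,0.001,-0.207,17],
    [2.5,6.7,0.9,0.005,0.001,-0.207,17],
    [2.5,6.7,0.9,0.005,0.001,-0.207,17],
  ],
)

```text
clock: 4.3
eef_pos: [427.3, 185.3, 88.0]
tcp_rot: [0.748, 1.57, 1.917]
contact_force: [-0.4, 0.6, -0.3]
opening: 0.199
```

```bash
python3 - <<'E'
from h import *
st(CY); plan(CY,157,147,88,17)
E
```

```text
clk 4.30 ang 157.0 rad 32.0 z 88.0 phi 67.0 q6 -44 | Ftan(cw) 0.4 Frad 0.6 Fz -0.3 tau [ 0.01 -0.02 -0.03] op 0.199
[[0.4, 0.8, -0.0, -0.001, -0.0, -0.029, 17], [0.8, 1.7, -0.0, -0.001, -0.0, -0.058, 17], [1.2, 2.5, -0.0, -0.001, -0.0, -0.087, 17], [1.7, 3.3, -0.0, -0.001, -0.0, -0.116, 17], [2.2, 4.1, -0.0, -0.001, -0.0, -0.146, 17], [2.7, 4.9, -0.0, -0.001, -0.0, -0.175, 17], [2.7, 4.9, -0.0, -0.001, -0.0, -0.175, 17], [2.7, 4.9, -0.0, -0.001, -0.0, -0.175, 17]]
```

Emit:
step_arm(
  rows=[
    [0.4,0.8,0,0,0,-0.029,17],
    [0.8,1.7,0,0,0,-0.058,17],
    [1.2,2.5,0,0,0,-0.087,17],
    [1.7,3.3,0,0,0,-0.116,17],
    [2.2,4.1,0,0,0,-0.146,17],
    [2.7,4.9,0,0,0,-0.175,17],
    [2.7,4.9,0,0,0,-0.175,17],
    [2.7,4.9,0,0,0,-0.175,17],
  ],
)

```text
clock: 5.3
eef_pos: [430.1, 190.3, 88.0]
tcp_rot: [0.529, 1.57, 1.524]
contact_force: [-0.4, -0.4, -0.1]
opening: 0.2
```

```bash
python3 - <<'E'
from h import *
st(CY); plan(CY,147,137,88,17)
E
```

```text
clk 5.30 ang 146.8 rad 32.0 z 88.0 phi 57.0 q6 -33 | Ftan(cw) -0.6 Frad 0.1 Fz -0.1 tau [ 0.01 -0.02  0.01] op 0.200
[[0.4, 0.7, -0.0, -0.001, 0.0, -0.029, 17], [1.0, 1.5, -0.0, -0.001, 0.0, -0.058, 17], [1.5, 2.2, -0.0, -0.001, 0.0, -0.087, 17], [2.1, 2.9, -0.0, -0.001, 0.0, -0.116, 17], [2.7, 3.6, -0.0, -0.001, 0.0, -0.145, 17], [3.3, 4.3, -0.0, -0.001, 0.0, -0.174, 17], [3.3, 4.3, -0.0, -0.001, 0.0, -0.174, 17], [3.3, 4.3, -0.0, -0.001, 0.0, -0.174, 17]]
```

Emit:
step_arm(
  rows=[
    [0.4,0.7,0,0,0,-0.029,17],
    [1.0,1.5,0,0,0,-0.058,17],
    [1.5,2.2,0,0,0,-0.087,17],
    [2.1,2.9,0,0,0,-0.116,17],
    [2.7,3.6,0,0,0,-0.145,17],
    [3.3,4.3,0,0,0,-0.174,17],
    [3.3,4.3,0,0,0,-0.174,17],
    [3.3,4.3,0,0,0,-0.174,17],
  ],
)

```text
clock: 6.3
eef_pos: [433.4, 194.7, 88.1]
tcp_rot: [0.46, 1.57, 1.281]
contact_force: [0.1, 0.3, 0.5]
opening: 0.2
```

```bash
python3 - <<'E'
from h import *
st(CY); plan(CY,137,127,88,17)
E
```

```text
clk 6.30 ang 136.9 rad 32.0 z 88.1 phi 47.0 q6 -23 | Ftan(cw) 0.3 Frad 0.1 Fz 0.5 tau [-0.05  0.01 -0.04] op 0.200
[[0.6, 0.6, -0.1, -0.001, 0.0, -0.029, 17], [1.3, 1.3, -0.1, -0.001, 0.0, -0.058, 17], [2.0, 1.9, -0.1, -0.001, 0.0, -0.088, 17], [2.7, 2.5, -0.1, -0.001, 0.0, -0.117, 17], [3.4, 3.1, -0.1, -0.001, 0.0, -0.146, 17], [4.1, 3.7, -0.1, -0.001, 0.0, -0.175, 17], [4.1, 3.7, -0.1, -0.001, 0.0, -0.175, 17], [4.1, 3.7, -0.1, -0.001, 0.0, -0.175, 17]]
```

Emit:
step_arm(
  rows=[
    [0.6,0.6,0,0,0,-0.029,17],
    [1.3,1.3,0,0,0,-0.058,17],
    [2.0,1.9,0,0,0,-0.088,17],
    [2.7,2.5,0,0,0,-0.117,17],
    [3.4,3.1,0,0,0,-0.146,17],
    [4.1,3.7,0,0,0,-0.175,17],
    [4.1,3.7,0,0,0,-0.175,17],
    [4.1,3.7,0,0,0,-0.175,17],
  ],
)

```text
clock: 7.3
eef_pos: [437.6, 198.5, 88.1]
tcp_rot: [0.319, 1.57, 0.965]
contact_force: [-0.2, -0.3, 0.3]
opening: 0.197
```

```bash
python3 - <<'E'
from h import *
st(CY); snap("w4");plan(CY,127,117,88,17)
E
```

```text
clk 7.30 ang 126.7 rad 32.0 z 88.1 phi 37.0 q6 -13 | Ftan(cw) -0.4 Frad -0.1 Fz 0.3 tau [ 0.01  0.02 -0.03] op 0.197
[[0.7, 0.5, -0.1, -0.001, 0.001, -0.029, 17], [1.5, 1.0, -0.1, -0.001, 0.001, -0.058, 17], [2.2, 1.5, -0.1, -0.001, 0.001, -0.087, 17], [3.0, 2.0, -0.1, -0.001, 0.001, -0.117, 17], [3.8, 2.5, -0.1, -0.001, 0.001, -0.146, 17], [4.7, 2.9, -0.1, -0.001, 0.001, -0.175, 17], [4.7, 2.9, -0.1, -0.001, 0.001, -0.175, 17], [4.7, 2.9, -0.1, -0.001, 0.001, -0.175, 17]]
```

View pics/w4.png

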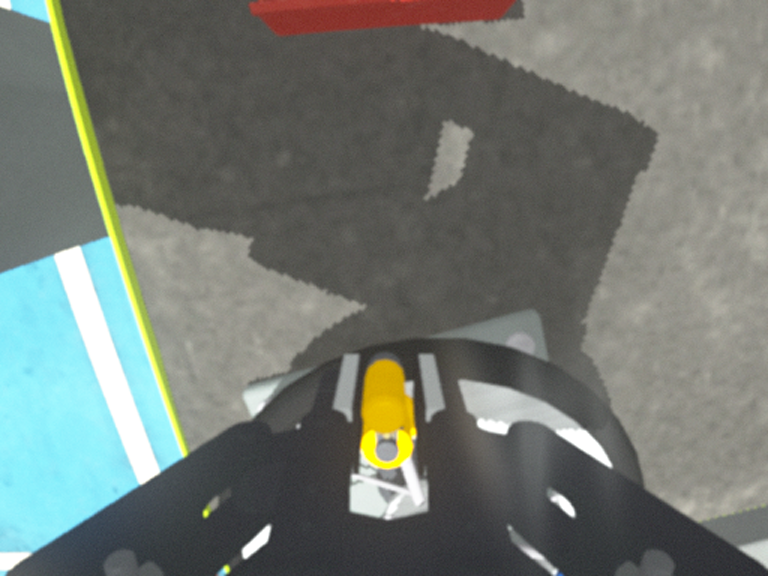

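Emit:
step_arm(
  rows=[
    [0.7,0.5,0,0,0,-0.029,17],
    [1.5,1.0,0,0,0,-0.058,17],
    [2.2,1.5,0,0,0,-0.087,17],
    [3.0,2.0,0,0,0,-0.117,17],
    [3.8,2.5,0,0,0,-0.146,17],
    [4.7,2.9,0,0,0,-0.175,17],
    [4.7,2.9,0,0,0,-0.175,17],
    [4.7,2.9,0,0,0,-0.175,17],
  ],
)

```text
clock: 8.35
eef_pos: [439.9, 200.3, 87.6]
tcp_rot: [2.981, 1.567, -2.832]
contact_force: [-9.4, -3.9, 6.5]
opening: 0.199
```

```bash
python3 - <<'E'
from h import *
st(CY); plan(CY,117,107,88,17)
E
```

```text
clk 8.35 ang 121.6 rad 32.3 z 87.6 phi 26.9 q6 -3 | Ftan(cw) -10.1 Frad 1.6 Fz 6.5 tau [-0.71  1.48  0.02] op 0.199
[[3.2, 1.4, 0.4, 0.001, -0.004, -0.029, 17], [4.1, 1.8, 0.4, 0.001, -0.004, -0.058, 17], [4.9, 2.2, 0.4, 0.001, -0.004, -0.087, 17], [5.8, 2.5, 0.4, 0.001, -0.004, -0.116, 17], [6.7, 2.8, 0.4, 0.001, -0.004, -0.144, 17], [7.6, 3.1, 0.4, 0.001, -0.004, -0.173, 17], [7.6, 3.1, 0.4, 0.001, -0.004, -0.173, 17], [7.6, 3.1, 0.4, 0.001, -0.004, -0.173, 17]]
```

```bash
python3 - <<'E'
from h import *
plan(CY,117,92,88,17,n=7)
E
```

```text
[[4.2, 1.9, 0.4, 0.001, -0.004, -0.062, 17], [6.0, 2.6, 0.4, 0.001, -0.004, -0.124, 17], [7.9, 3.2, 0.4, 0.001, -0.004, -0.186, 17], [9.9, 3.7, 0.4, 0.001, -0.004, -0.249, 17], [11.8, 4.1, 0.4, 0.001, -0.004, -0.311, 17], [13.8, 4.4, 0.4, 0.001, -0.004, -0.373, 17], [15.8, 4.5, 0.4, 0.0, -0.004, -0.435, 17], [15.8, 4.5, 0.4, 0.0, -0.004, -0.435, 17]]
```

Emit:
step_arm(
  rows=[
    [4.2,1.9,0.4,0.001,-0.004,-0.062,17],
    [6.0,2.6,0.4,0.001,-0.004,-0.124,17],
    [7.9,3.2,0.4,0.001,-0.004,-0.186,17],
    [9.9,3.7,0.4,0.001,-0.004,-0.249,17],
    [11.8,4.1,0.4,0.001,-0.004,-0.311,17],
    [13.8,4.4,0.4,0.001,-0.004,-0.373,17],
    [15.8,4.5,0.4,0,-0.004,-0.435,17],
    [15.8,4.5,0.4,0,-0.004,-0.435,17],
  ],
)

```text
clock: 9.35
eef_pos: [453.4, 204.5, 87.6]
tcp_rot: [-2.922, 1.566, -2.89]
contact_force: [-9.3, 0.5, 6.1]
opening: 0.201
```

```bash
python3 - <<'E'
from h import *
st(CY); snap("w5"); plan(CY,92,67,88,17,n=7)
E
```

```text
clk 9.35 ang 96.2 rad 31.8 z 87.6 phi 1.9 q6 22 | Ftan(cw) -9.2 Frad 1.5 Fz 6.1 tau [ 0.06  1.6  -0.04] op 0.201
[[4.3, 0.3, 0.4, 0.001, -0.005, -0.062, 17], [6.3, 0.2, 0.4, 0.001, -0.005, -0.124, 17], [8.3, -0.0, 0.4, 0.001, -0.005, -0.186, 17], [10.2, -0.4, 0.4, 0.001, -0.005, -0.248, 17], [12.2, -0.9, 0.4, 0.0, -0.005, -0.31, 17], [14.1, -1.5, 0.4, 0.0, -0.005, -0.373, 17], [15.9, -2.2, 0.4, 0.0, -0.005, -0.435, 17], [15.9, -2.2, 0.4, 0.0, -0.005, -0.435, 17]]
```

View pics/w5.png

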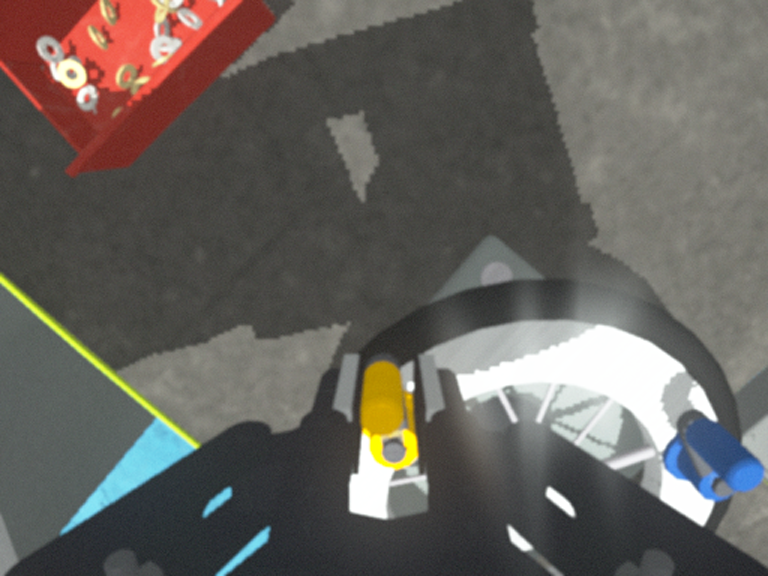

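Emit:
step_arm(
  rows=[
    [4.3,0.3,0.4,0.001,-0.005,-0.062,17],
    [6.3,0.2,0.4,0.001,-0.005,-0.124,17],
    [8.3,0,0.4,0.001,-0.005,-0.186,17],
    [10.2,-0.4,0.4,0.001,-0.005,-0.248,17],
    [12.2,-0.9,0.4,0,-0.005,-0.31,17],
    [14.1,-1.5,0.4,0,-0.005,-0.373,17],
    [15.9,-2.2,0.4,0,-0.005,-0.435,17],
    [15.9,-2.2,0.4,0,-0.005,-0.435,17],
  ],
)

```text
clock: 10.4
eef_pos: [467.6, 202.7, 87.8]
tcp_rot: [-2.81, 1.567, 3.069]
contact_force: [-8.7, 3.7, 4.4]
opening: 0.197
```

```bash
python3 - <<'E'
from h import *
st(CY); plan(CY,67,44,88,17,n=7)
E
```

```text
clk 10.40 ang 70.1 rad 31.7 z 87.8 phi -23.2 q6 46 | Ftan(cw) -9.4 Frad 0.5 Fz 4.4 tau [0.69 1.41 0.  ] op 0.197
[[3.4, -1.2, 0.2, -0.0, -0.003, -0.057, 17], [5.0, -2.0, 0.2, -0.0, -0.003, -0.114, 17], [6.6, -3.0, 0.2, -0.001, -0.003, -0.171, 17], [8.1, -4.0, 0.2, -0.001, -0.003, -0.228, 17], [9.5, -5.1, 0.2, -0.001, -0.003, -0.285, 17], [10.9, -6.3, 0.2, -0.001, -0.003, -0.341, 17], [12.2, -7.6, 0.2, -0.001, -0.003, -0.398, 17], [12.2, -7.6, 0.2, -0.001, -0.003, -0.398, 17]]
```

Emit:
step_arm(
  rows=[
    [3.4,-1.2,0.2,0,-0.003,-0.057,17],
    [5.0,-2.0,0.2,0,-0.003,-0.114,17],
    [6.6,-3.0,0.2,0,-0.003,-0.171,17],
    [8.1,-4.0,0.2,0,-0.003,-0.228,17],
    [9.5,-5.1,0.2,0,-0.003,-0.285,17],
    [10.9,-6.3,0.2,0,-0.003,-0.341,17],
    [12.2,-7.6,0.2,0,-0.003,-0.398,17],
    [12.2,-7.6,0.2,0,-0.003,-0.398,17],
  ],
)

```text
clock: 11.4
eef_pos: [478.9, 196.1, 87.9]
tcp_rot: [2.963, 1.568, 2.158]
contact_force: [-6.7, 6.5, 3.0]
opening: 0.203
```

```bash
python3 - <<'E'
from h import *
st(CY); plan(CY,44,31,88,17,n=6)
E
```

```text
clk 11.40 ang 46.5 rad 32.1 z 87.9 phi -46.1 q6 68 | Ftan(cw) -9.4 Frad 0.1 Fz 3.0 tau [ 1.11  1.03 -0.05] op 0.203
[[1.7, -2.0, 0.1, -0.003, -0.002, -0.037, 17], [2.5, -2.9, 0.1, -0.003, -0.002, -0.075, 17], [3.3, -3.8, 0.1, -0.003, -0.002, -0.112, 17], [4.0, -4.8, 0.1, -0.003, -0.002, -0.15, 17], [4.7, -5.8, 0.1, -0.003, -0.002, -0.187, 17], [5.3, -6.8, 0.1, -0.003, -0.001, -0.224, 17], [5.3, -6.8, 0.1, -0.003, -0.001, -0.224, 17], [5.3, -6.8, 0.1, -0.003, -0.001, -0.224, 17]]
```

Emit:
step_arm(
  rows=[
    [1.7,-2.0,0.1,-0.003,-0.002,-0.037,17],
    [2.5,-2.9,0.1,-0.003,-0.002,-0.075,17],
    [3.3,-3.8,0.1,-0.003,-0.002,-0.112,17],
    [4.0,-4.8,0.1,-0.003,-0.002,-0.15,17],
    [4.7,-5.8,0.1,-0.003,-0.002,-0.187,17],
    [5.3,-6.8,0.1,-0.003,-0.001,-0.224,17],
    [5.3,-6.8,0.1,-0.003,-0.001,-0.224,17],
    [5.3,-6.8,0.1,-0.003,-0.001,-0.224,17],
  ],
)

```text
clock: 12.4
eef_pos: [483.9, 190.7, 88.1]
tcp_rot: [3.099, 1.568, 2.067]
contact_force: [-4.6, 8.0, 1.8]
opening: 0.199
```

```bash
python3 - <<'E'
from h import *
st(CY); snap("w6")
E
```

```text
clk 12.40 ang 33.5 rad 32.4 z 88.1 phi -59.1 q6 80 | Ftan(cw) -9.2 Frad 0.6 Fz 1.8 tau [ 1.37  0.84 -0.07] op 0.199
```

View pics/w6.png

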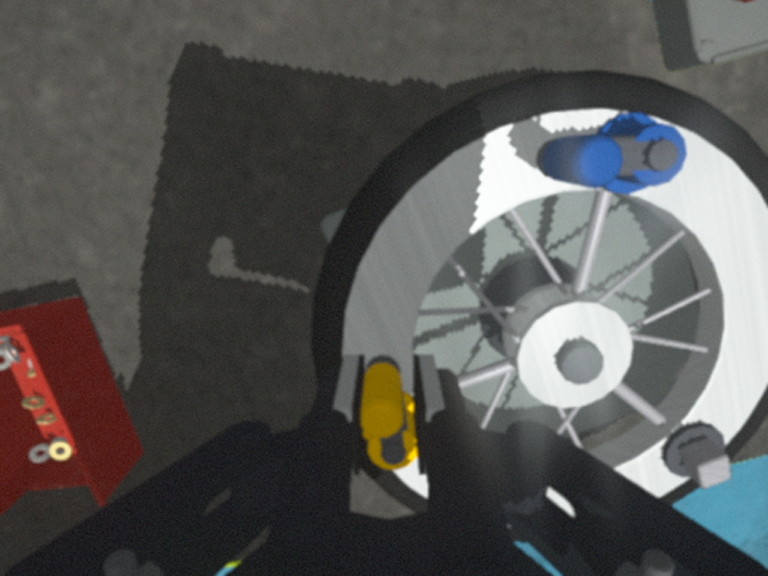

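Emit:
step_arm(
  rows=[
    [0,0,0,0,0,0,26],
    [0,0,0,0,0,0,30],
    [0,0,0,0,0,0,30],
    [0,0,10,0,0,0,30],
    [0,0,40,0,0,0,30],
    [10,0,80,0,0,0,30],
    [20,0,115,0,0,0,30],
    [30,0,140,0,0,0,30],
  ],
)

```text
clock: 13.45
eef_pos: [514.6, 190.7, 230.7]
tcp_rot: [2.243, 1.568, 1.211]
contact_force: [-0.5, -0.5, -0.4]
opening: 0.352
```

```bash
python3 - <<'E'
from h import *
s,ci,T,p,d=snap("w7"); snap("t2","top")
print(s["clock"],s["eef_pos"],s["contact_force"])
M=R.from_euler('xyz',s["tcp_rot"]).as_matrix(); print(np.degrees(np.arctan2(M[1,2],M[0,2])))
E
```

```text
13.45 [514.58368858 190.73168175 230.65360823] [-0.54093273 -0.48413675 -0.40204794]
-59.10363120288297
```

View pics/w7.png

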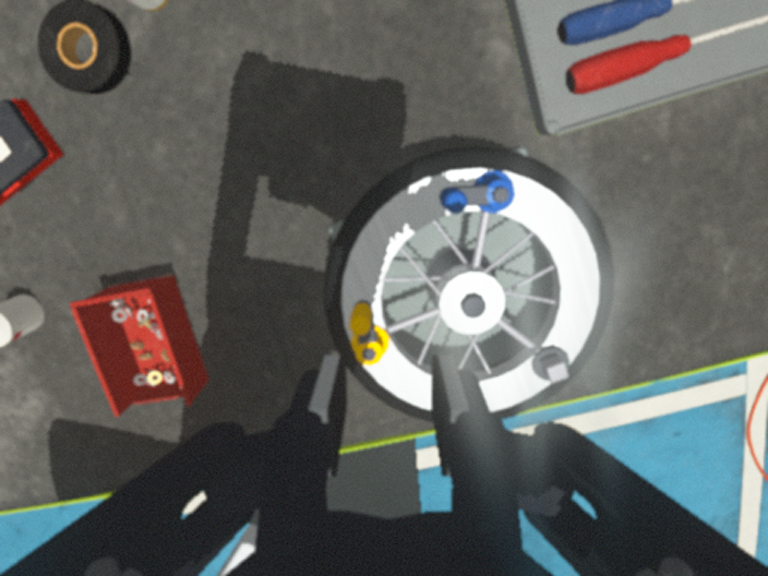

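```bash
python3 - <<'E'
from h import *
f=np.load("pics/w7.npz"); p=f["p"]
a=cv2.resize(p[105:165,270:360,::-1],None,fx=8,fy=8,interpolation=cv2.INTER_CUBIC)[:, :520]
cv2.imwrite("pics/w7b.png",cv2.resize(p[105:150,280:350,::-1],None,fx=8,fy=8,interpolation=cv2.INTER_CUBIC))
cv2.imwrite("pics/w7y.png",cv2.resize(p[195:250,225:270,::-1],None,fx=8,fy=8,interpolation=cv2.INTER_CUBIC))
E
```

```text
(no output)
```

View pics/w7b.png

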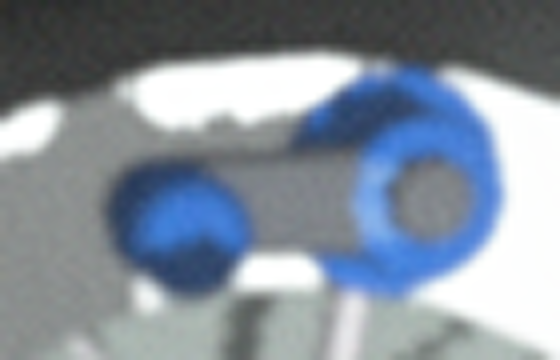

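View pics/w7y.png

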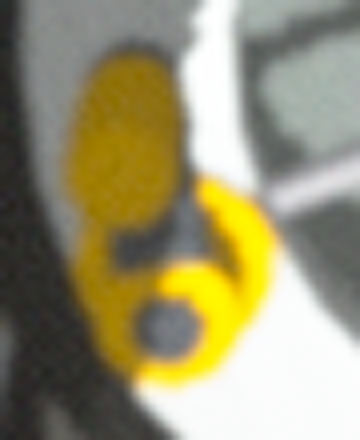

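```bash
python3 - <<'E'
from h import *
f=np.load("pics/w7.npz"); ci=vision.camera_info("wrist"); T=f["T"]
z0=66
b=lambda x,y:(280+(x+.5)/8-.5,105+(y+.5)/8-.5)
y=lambda x,yy:(225+(x+.5)/8-.5,195+(yy+.5)/8-.5)
P={}
for n,uv,dz in [("bcol",b(399,180),0),("bboss",b(430,195),18),("bh",b(190,230),46.5),("ycol",y(180,279),0),("yboss",y(168,330),18),("yh",y(124,168),46.5),("hub",(473/1.5-.2,305/1.5-.2),8)]:
    P[n]=atz(ci,T,[uv],z0+dz)[0]; print(n,P[n].round(1))
an=lambda a,b:(np.degrees(np.arctan2(*(P[b]-P[a])[[1,0]])).round(1),np.linalg.norm((P[b]-P[a])[:2]).round(1))
for a,bb in [("bcol","bh"),("bboss","bh"),("ycol","yh"),("yboss","yh"),("hub","ycol"),("hub","bcol"),("hub","bboss"),("hub","yboss")]: print(a,bb,an(a,bb))
E
```

```text
bcol [595.8 156.3  66. ]
bboss [595.5 156.4  84. ]
bh [577.5 183.7 112.5]
ycol [456.  170.8  66. ]
yboss [456.1 171.9  84. ]
yh [483.8 192.5 112.5]
hub [522.5 125.9  74. ]
bcol bh (np.float64(123.6), np.float64(32.9))
bboss bh (np.float64(123.3), np.float64(32.6))
ycol yh (np.float64(37.9), np.float64(35.3))
yboss yh (np.float64(36.6), np.float64(34.4))
hub ycol (np.float64(146.0), np.float64(80.2))
hub bcol (np.float64(22.5), np.float64(79.3))
hub bboss (np.float64(22.7), np.float64(79.1))
hub yboss (np.float64(145.3), np.float64(80.7))
```

Emit:
step_arm(
  rows=[
    [8,-1,0,0,0,0.181,30],
    [16,-2,0,0,0,0.362,30],
    [24,-3,0,0,0,0.543,30],
    [32,-4,0,0,0,0.724,30],
    [40,-5,0,0,0,0.905,30],
    [48,-6,0,0,0,1.086,30],
    [56,-7,0,0,0,1.267,30],
    [63,-8,0,0,0,1.45,30],
  ],
)

```text
clock: 14.55
eef_pos: [578.8, 183.0, 230.8]
tcp_rot: [1.937, 1.564, 2.361]
contact_force: [-0.2, 0.9, -0.3]
opening: 0.353
```

Emit:
step_arm(
  rows=[
    [0,0,0,0,0,0.181,30],
    [0,0,0,0,0,0.362,30],
    [0,0,0,0,0,0.543,30],
    [0,0,0,0,0,0.724,30],
    [0,0,0,0,0,0.905,30],
    [0,0,0,0,0,1.086,30],
    [0,0,0,0,0,1.267,30],
    [0,0,0,0,0,1.45,30],
  ],
)

```text
clock: 15.55
eef_pos: [577.9, 182.7, 229.8]
tcp_rot: [1.871, 1.562, -2.532]
contact_force: [-0.6, -0.3, -0.3]
opening: 0.35
```

```bash
cat >> h.py <<'E'
CB=np.array([595.6,156.3])
E
python3 - <<'E'
from h import *
s=r.sense(); st(CB); print(s["eef_pos"]); plan(CB,123.5,123.5,150,30,n=8,phi=182)
E
```

```text
clk 15.55 ang 123.8 rad 31.8 z 229.8 phi 107.7 q6 -90 | Ftan(cw) -0.6 Frad 0.1 Fz -0.3 tau [-0.01 -0.02  0.03] op 0.350
[577.9245269  182.72574695 229.8456949 ]
[[0.0, 0.3, -79.8, 0.005, -0.006, 0.162, 30], [0.0, 0.3, -79.8, 0.006, -0.006, 0.324, 30], [0.0, 0.3, -79.8, 0.006, -0.006, 0.486, 30], [0.0, 0.3, -79.8, 0.007, -0.005, 0.648, 30], [0.0, 0.3, -79.8, 0.007, -0.005, 0.81, 30], [0.0, 0.3, -79.8, 0.008, -0.004, 0.972, 30], [0.0, 0.3, -79.8, 0.008, -0.003, 1.134, 30], [0.0, 0.3, -79.8, 0.009, -0.003, 1.297, 30]]
```

Emit:
step_arm(
  rows=[
    [0,0.3,-10,0.005,-0.006,0.165,30],
    [0,0.3,-20,0.006,-0.006,0.33,30],
    [0,0.3,-30,0.006,-0.006,0.5,30],
    [0,0.3,-45,0.007,-0.005,0.67,30],
    [0,0.3,-60,0.007,-0.005,0.84,30],
    [0,0.3,-75,0.008,-0.004,1.0,30],
    [0,0.3,-85,0.008,-0.003,1.16,30],
    [0,0.3,-90,0.009,-0.003,1.297,30],
  ],
)

```text
clock: 16.55
eef_pos: [576.7, 182.7, 138.4]
tcp_rot: [0.035, 1.568, -3.067]
contact_force: [-0.6, 0.3, 0.1]
opening: 0.348
```

```bash
python3 - <<'E'
from h import *
s=r.sense(); st(CB); print(s["eef_pos"]); snap("w8"); plan(CB,123.5,123.5,88,30,n=5,phi=182)
E
```

```text
clk 16.55 ang 125.6 rad 32.5 z 138.4 phi -177.7 q6 -165 | Ftan(cw) -0.3 Frad 0.6 Fz 0.1 tau [-0.02 -0.   -0.02] op 0.348
[576.66307675 182.71599463 138.37734883]
[[1.4, 0.3, -50.0, 0.0, -0.003, -0.002, 30], [1.4, 0.3, -50.0, 0.0, -0.003, -0.005, 30], [1.4, 0.3, -50.0, 0.0, -0.003, -0.007, 30], [1.4, 0.3, -50.0, 0.0, -0.003, -0.009, 30], [1.4, 0.3, -50.0, 0.0, -0.003, -0.011, 30], [1.4, 0.3, -50.0, 0.0, -0.003, -0.011, 30], [1.4, 0.3, -50.0, 0.0, -0.003, -0.011, 30], [1.4, 0.3, -50.0, 0.0, -0.003, -0.011, 30]]
```

View pics/w8.png

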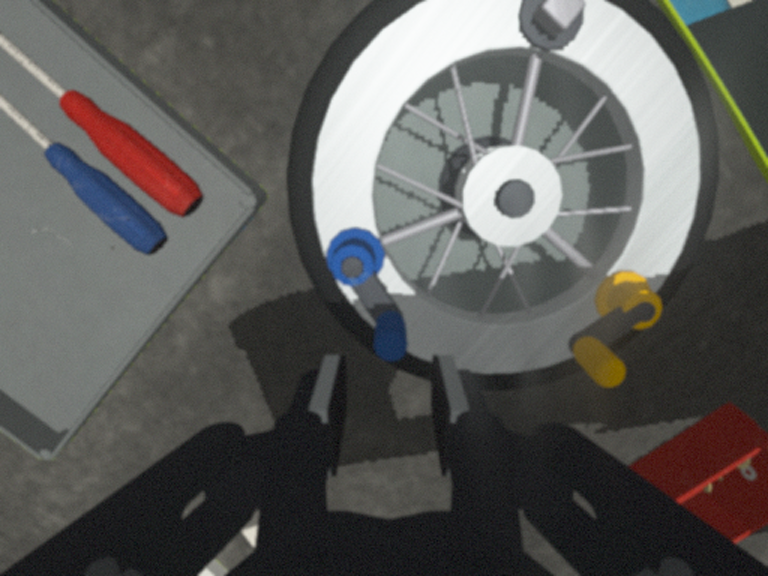

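Emit:
step_arm(
  rows=[
    [1,0.3,-15,0,-0.003,-0.01,30],
    [1.4,0.3,-30,0,-0.003,-0.01,30],
    [1.4,0.3,-42,0,-0.003,-0.01,30],
    [1.4,0.3,-50,0,-0.003,-0.01,30],
    [1.4,0.3,-50,0,-0.003,-0.01,22],
    [1.4,0.3,-50,0,-0.003,-0.01,17],
    [1.4,0.3,-50,0,-0.003,-0.01,17],
    [1.4,0.3,-50,0,-0.003,-0.01,17],
  ],
)

```text
clock: 17.6
eef_pos: [578.0, 183.0, 88.3]
tcp_rot: [2.89, 1.57, -0.215]
contact_force: [-1.3, 0.5, 0.1]
opening: 0.199
```

```bash
python3 - <<'E'
from h import *
s=r.sense(); st(CB); print(s["eef_pos"]); snap("w9"); plan(CB,123.5,112,88,17,n=6,phi=182)
E
```

```text
clk 17.60 ang 123.4 rad 32.0 z 88.3 phi -177.9 q6 -165 | Ftan(cw) -0.8 Frad 1.1 Fz 0.1 tau [ 0.08  0.23 -0.03] op 0.199
[577.96908099 183.00016488  88.31686328]
[[0.9, 0.6, -0.3, 0.0, 0.0, -0.0, 17], [1.8, 1.1, -0.3, 0.0, 0.0, -0.0, 17], [2.7, 1.6, -0.3, 0.0, 0.0, -0.001, 17], [3.7, 2.1, -0.3, 0.0, 0.0, -0.001, 17], [4.7, 2.6, -0.3, 0.0, 0.0, -0.001, 17], [5.7, 3.0, -0.3, 0.0, 0.0, -0.001, 17], [5.7, 3.0, -0.3, 0.0, 0.0, -0.001, 17], [5.7, 3.0, -0.3, 0.0, 0.0, -0.001, 17]]
```

View pics/w9.png

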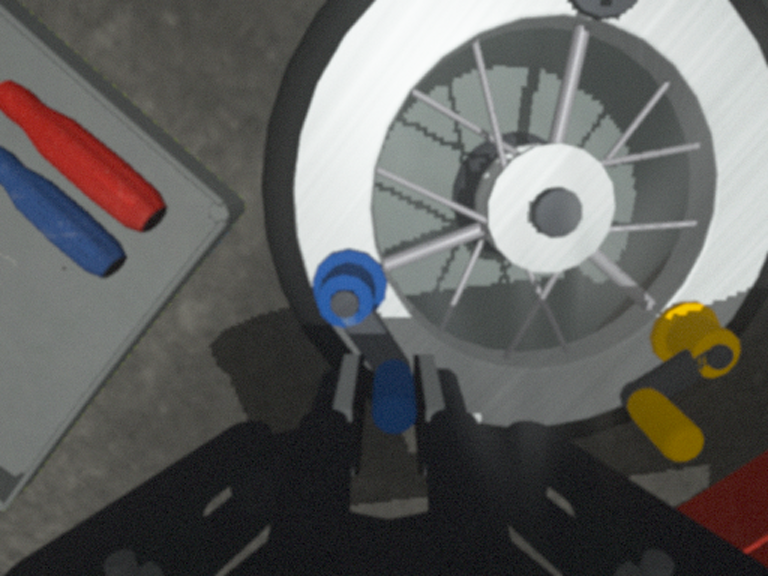

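Emit:
step_arm(
  rows=[
    [0.9,0.6,-0.3,0,0,0,17],
    [1.8,1.1,-0.3,0,0,0,17],
    [2.7,1.6,-0.3,0,0,0,17],
    [3.7,2.1,-0.3,0,0,0,17],
    [4.7,2.6,-0.3,0,0,0,17],
    [5.7,3.0,-0.3,0,0,0,17],
    [5.7,3.0,-0.3,0,0,0,17],
    [5.7,3.0,-0.3,0,0,0,17],
  ],
)

```text
clock: 18.65
eef_pos: [583.8, 186.0, 88.0]
tcp_rot: [2.97, 1.57, -0.136]
contact_force: [-0.0, -0.4, -0.5]
opening: 0.198
```

```bash
python3 - <<'E'
from h import *
s=r.sense(); st(CB);plan(CB,112,102,88,17,n=6,phi=182)
E
```

```text
clk 18.65 ang 111.7 rad 32.0 z 88.0 phi -177.9 q6 -165 | Ftan(cw) -0.2 Frad -0.4 Fz -0.5 tau [0.01 0.04 0.02] op 0.198
[[0.7, 0.3, 0.0, 0.0, 0.001, -0.0, 17], [1.6, 0.6, 0.0, 0.0, 0.001, -0.0, 17], [2.4, 0.9, 0.0, 0.0, 0.001, -0.001, 17], [3.3, 1.2, 0.0, 0.0, 0.001, -0.001, 17], [4.2, 1.4, 0.0, 0.0, 0.001, -0.001, 17], [5.1, 1.6, 0.0, 0.0, 0.001, -0.001, 17], [5.1, 1.6, 0.0, 0.0, 0.001, -0.001, 17], [5.1, 1.6, 0.0, 0.0, 0.001, -0.001, 17]]
```

Emit:
step_arm(
  rows=[
    [0.7,0.3,0,0,0,0,17],
    [1.6,0.6,0,0,0,0,17],
    [2.4,0.9,0,0,0,0,17],
    [3.3,1.2,0,0,0,0,17],
    [4.2,1.4,0,0,0,0,17],
    [5.1,1.6,0,0,0,0,17],
    [5.1,1.6,0,0,0,0,17],
    [5.1,1.6,0,0,0,0,17],
  ],
)

```text
clock: 19.65
eef_pos: [589.0, 187.6, 88.0]
tcp_rot: [2.994, 1.57, -0.112]
contact_force: [-0.9, -0.2, -0.0]
opening: 0.196
```

```bash
python3 - <<'E'
from h import *
s=r.sense(); st(CB);plan(CB,102,92,88,17,n=6,phi=182)
E
```

```text
clk 19.65 ang 101.9 rad 32.0 z 88.0 phi -177.9 q6 -165 | Ftan(cw) -0.9 Frad -0.0 Fz -0.0 tau [0.04 0.05 0.01] op 0.196
[[0.8, 0.2, -0.0, 0.0, 0.001, -0.0, 17], [1.7, 0.4, -0.0, 0.0, 0.001, -0.0, 17], [2.7, 0.5, -0.0, 0.0, 0.001, -0.001, 17], [3.6, 0.6, -0.0, 0.0, 0.001, -0.001, 17], [4.5, 0.7, -0.0, 0.0, 0.001, -0.001, 17], [5.5, 0.7, -0.0, 0.0, 0.001, -0.001, 17], [5.5, 0.7, -0.0, 0.0, 0.001, -0.001, 17], [5.5, 0.7, -0.0, 0.0, 0.001, -0.001, 17]]
```

Emit:
step_arm(
  rows=[
    [0.8,0.2,0,0,0,0,17],
    [1.7,0.4,0,0,0,0,17],
    [2.7,0.5,0,0,0,0,17],
    [3.6,0.6,0,0,0,0,17],
    [4.5,0.7,0,0,0,0,17],
    [5.5,0.7,0,0,0,0,17],
    [5.5,0.7,0,0,0,0,17],
    [5.5,0.7,0,0,0,0,17],
  ],
)

```text
clock: 20.65
eef_pos: [594.6, 188.3, 88.0]
tcp_rot: [3.043, 1.57, -0.063]
contact_force: [0.7, 0.5, 0.1]
opening: 0.199
```

```bash
python3 - <<'E'
from h import *
s=r.sense(); st(CB);snap("w10");plan(CB,92,82,88,17,n=6,phi=172)
E
```

```text
clk 20.65 ang 91.7 rad 32.0 z 88.0 phi -177.9 q6 -165 | Ftan(cw) 0.7 Frad 0.5 Fz 0.1 tau [0.   0.01 0.01] op 0.199
[[0.8, 0.0, -0.0, 0.0, 0.001, -0.029, 17], [1.7, 0.0, -0.0, 0.0, 0.001, -0.059, 17], [2.6, -0.0, -0.0, 0.0, 0.001, -0.088, 17], [3.5, -0.1, -0.0, 0.0, 0.001, -0.117, 17], [4.5, -0.2, -0.0, 0.0, 0.001, -0.147, 17], [5.4, -0.3, -0.0, 0.0, 0.001, -0.176, 17], [5.4, -0.3, -0.0, 0.0, 0.001, -0.176, 17], [5.4, -0.3, -0.0, 0.0, 0.001, -0.176, 17]]
```

View pics/w10.png

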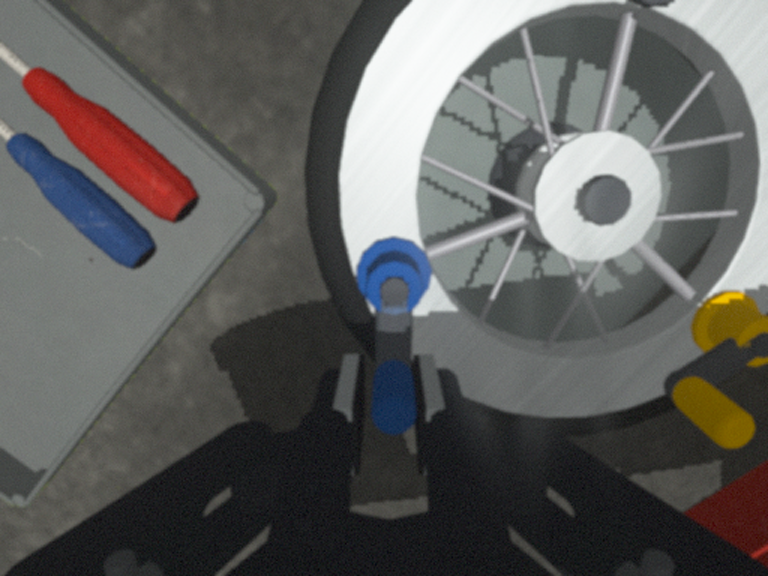

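Emit:
step_arm(
  rows=[
    [0.8,0,0,0,0,-0.029,17],
    [1.7,0,0,0,0,-0.059,17],
    [2.6,0,0,0,0,-0.088,17],
    [3.5,-0.1,0,0,0,-0.117,17],
    [4.5,-0.2,0,0,0,-0.147,17],
    [5.4,-0.3,0,0,0,-0.176,17],
    [5.4,-0.3,0,0,0,-0.176,17],
    [5.4,-0.3,0,0,0,-0.176,17],
  ],
)

```text
clock: 21.7
eef_pos: [600.2, 188.0, 88.1]
tcp_rot: [3.132, 1.569, -0.149]
contact_force: [-0.5, 0.5, 0.4]
opening: 0.199
```

```bash
python3 - <<'E'
from h import *
s=r.sense(); st(CB);plan(CB,82,72,88,17,n=6,phi=162)
E
```

```text
clk 21.70 ang 81.8 rad 32.0 z 88.1 phi 172.0 q6 -155 | Ftan(cw) -0.6 Frad 0.4 Fz 0.4 tau [ 0.04  0.04 -0.03] op 0.199
[[0.8, -0.1, -0.1, 0.0, 0.002, -0.029, 17], [1.7, -0.3, -0.1, 0.0, 0.002, -0.058, 17], [2.6, -0.5, -0.1, 0.0, 0.002, -0.087, 17], [3.5, -0.7, -0.1, 0.0, 0.002, -0.116, 17], [4.4, -1.0, -0.1, 0.0, 0.002, -0.145, 17], [5.3, -1.3, -0.1, 0.0, 0.002, -0.175, 17], [5.3, -1.3, -0.1, 0.0, 0.002, -0.175, 17], [5.3, -1.3, -0.1, 0.0, 0.002, -0.175, 17]]
```

Emit:
step_arm(
  rows=[
    [0.8,-0.1,0,0,0.001,-0.029,17],
    [1.7,-0.3,0,0,0.001,-0.058,17],
    [2.6,-0.5,0,0,0.001,-0.087,17],
    [3.5,-0.7,0,0,0.001,-0.116,17],
    [4.4,-1.0,0,0,0.001,-0.145,17],
    [5.3,-1.3,0,0,0.001,-0.175,17],
    [5.3,-1.3,0,0,0.001,-0.175,17],
    [5.3,-1.3,0,0,0.001,-0.175,17],
  ],
)

```text
clock: 22.7
eef_pos: [605.6, 186.7, 88.1]
tcp_rot: [2.999, 1.57, -0.456]
contact_force: [0.6, -0.3, -1.0]
opening: 0.199
```

```bash
python3 - <<'E'
from h import *
s=r.sense(); st(CB);plan(CB,72,62,88,17,n=6,phi=152)
E
```

```text
clk 22.70 ang 71.8 rad 32.0 z 88.1 phi 162.0 q6 -145 | Ftan(cw) 0.7 Frad -0.1 Fz -1.0 tau [ 0.    0.02 -0.  ] op 0.199
[[0.8, -0.3, -0.1, 0.0, 0.001, -0.029, 17], [1.7, -0.6, -0.1, 0.0, 0.001, -0.058, 17], [2.5, -1.0, -0.1, 0.0, 0.001, -0.087, 17], [3.4, -1.3, -0.1, 0.0, 0.001, -0.116, 17], [4.2, -1.7, -0.1, 0.0, 0.001, -0.145, 17], [5.0, -2.2, -0.1, 0.0, 0.001, -0.174, 17], [5.0, -2.2, -0.1, 0.0, 0.001, -0.174, 17], [5.0, -2.2, -0.1, 0.0, 0.001, -0.174, 17]]
```

Emit:
step_arm(
  rows=[
    [0.8,-0.3,0,0,0.001,-0.029,17],
    [1.7,-0.6,0,0,0.001,-0.058,17],
    [2.5,-1.0,0,0,0.001,-0.087,17],
    [3.4,-1.3,0,0,0.001,-0.116,17],
    [4.2,-1.7,0,0,0.001,-0.145,17],
    [5.0,-2.2,0,0,0.001,-0.174,17],
    [5.0,-2.2,0,0,0.001,-0.174,17],
    [5.0,-2.2,0,0,0.001,-0.174,17],
  ],
)

```text
clock: 23.7
eef_pos: [610.7, 184.6, 88.2]
tcp_rot: [1.779, 1.571, -1.851]
contact_force: [-0.6, -0.8, -0.1]
opening: 0.198
```

```bash
python3 - <<'E'
from h import *
s=r.sense(); st(CB);plan(CB,62,52,88,17,n=6,phi=142)
E
```

```text
clk 23.70 ang 61.8 rad 32.1 z 88.2 phi 152.0 q6 -135 | Ftan(cw) -0.1 Frad -1.0 Fz -0.1 tau [0.01 0.06 0.  ] op 0.198
[[0.7, -0.5, -0.2, 0.0, -0.0, -0.029, 17], [1.5, -0.9, -0.2, 0.0, -0.0, -0.058, 17], [2.3, -1.4, -0.2, 0.0, -0.0, -0.088, 17], [3.1, -1.9, -0.2, 0.0, -0.0, -0.117, 17], [3.8, -2.5, -0.2, 0.0, -0.0, -0.146, 17], [4.6, -3.0, -0.2, 0.0, -0.0, -0.175, 17], [4.6, -3.0, -0.2, 0.0, -0.0, -0.175, 17], [4.6, -3.0, -0.2, 0.0, -0.0, -0.175, 17]]
```

Emit:
step_arm(
  rows=[
    [0.7,-0.5,-0.2,0,0,-0.029,17],
    [1.5,-0.9,-0.2,0,0,-0.058,17],
    [2.3,-1.4,-0.2,0,0,-0.088,17],
    [3.1,-1.9,-0.2,0,0,-0.117,17],
    [3.8,-2.5,-0.2,0,0,-0.146,17],
    [4.6,-3.0,-0.2,0,0,-0.175,17],
    [4.6,-3.0,-0.2,0,0,-0.175,17],
    [4.6,-3.0,-0.2,0,0,-0.175,17],
  ],
)

```text
clock: 24.7
eef_pos: [615.4, 181.6, 88.0]
tcp_rot: [2.606, 1.57, -1.199]
contact_force: [-0.3, 0.4, 0.1]
opening: 0.197
```

```bash
python3 - <<'E'
from h import *
s=r.sense(); st(CB);plan(CB,52,42,88,17,n=6,phi=132)
E
```

```text
clk 24.70 ang 51.9 rad 32.1 z 88.0 phi 142.0 q6 -126 | Ftan(cw) -0.5 Frad 0.1 Fz 0.1 tau [-0.01 -0.    0.02] op 0.197
[[0.6, -0.6, 0.0, 0.0, 0.0, -0.029, 17], [1.3, -1.2, 0.0, 0.0, 0.0, -0.058, 17], [2.0, -1.9, 0.0, 0.0, 0.0, -0.087, 17], [2.7, -2.5, 0.0, 0.0, 0.0, -0.117, 17], [3.3, -3.2, 0.0, 0.0, 0.0, -0.146, 17], [3.9, -3.8, 0.0, 0.0, 0.0, -0.175, 17], [3.9, -3.8, 0.0, 0.0, 0.0, -0.175, 17], [3.9, -3.8, 0.0, 0.0, 0.0, -0.175, 17]]
```

Emit:
step_arm(
  rows=[
    [0.6,-0.6,0,0,0,-0.029,17],
    [1.3,-1.2,0,0,0,-0.058,17],
    [2.0,-1.9,0,0,0,-0.087,17],
    [2.7,-2.5,0,0,0,-0.117,17],
    [3.3,-3.2,0,0,0,-0.146,17],
    [3.9,-3.8,0,0,0,-0.175,17],
    [3.9,-3.8,0,0,0,-0.175,17],
    [3.9,-3.8,0,0,0,-0.175,17],
  ],
)

```text
clock: 25.7
eef_pos: [618.4, 178.4, 87.9]
tcp_rot: [0.539, 1.569, 2.841]
contact_force: [-5.6, 5.5, 1.6]
opening: 0.199
```

```bash
python3 - <<'E'
from h import *
s=r.sense(); st(CB);plan(CB,42,32,88,17,n=6,phi=122)
E
```

```text
clk 25.70 ang 44.2 rad 31.7 z 87.9 phi 131.9 q6 -116 | Ftan(cw) -7.8 Frad -0.2 Fz 1.6 tau [0.81 0.83 0.03] op 0.199
[[1.6, -1.4, 0.1, -0.001, -0.002, -0.029, 17], [2.2, -2.1, 0.1, -0.001, -0.002, -0.058, 17], [2.8, -2.9, 0.1, -0.001, -0.002, -0.087, 17], [3.4, -3.6, 0.1, -0.001, -0.002, -0.116, 17], [3.9, -4.4, 0.1, -0.001, -0.002, -0.144, 17], [4.4, -5.2, 0.1, -0.001, -0.002, -0.173, 17], [4.4, -5.2, 0.1, -0.001, -0.002, -0.173, 17], [4.4, -5.2, 0.1, -0.001, -0.002, -0.173, 17]]
```

```bash
python3 - <<'E'
from h import *
plan(CB,42,15,88,17,n=7,phi=105)
E
```

```text
[[2.4, -2.4, 0.1, -0.001, -0.002, -0.067, 17], [3.7, -4.1, 0.1, -0.001, -0.002, -0.134, 17], [4.8, -5.9, 0.1, -0.001, -0.002, -0.201, 17], [5.9, -7.8, 0.1, -0.001, -0.002, -0.269, 17], [6.8, -9.8, 0.1, -0.001, -0.002, -0.336, 17], [7.5, -11.8, 0.1, -0.001, -0.002, -0.403, 17], [8.2, -13.9, 0.1, -0.001, -0.002, -0.47, 17], [8.2, -13.9, 0.1, -0.001, -0.002, -0.47, 17]]
```

Emit:
step_arm(
  rows=[
    [2.4,-2.4,0.1,-0.001,-0.002,-0.067,17],
    [3.7,-4.1,0.1,-0.001,-0.002,-0.134,17],
    [4.8,-5.9,0.1,-0.001,-0.002,-0.201,17],
    [5.9,-7.8,0.1,-0.001,-0.002,-0.269,17],
    [6.8,-9.8,0.1,-0.001,-0.002,-0.336,17],
    [7.5,-11.8,0.1,-0.001,-0.002,-0.403,17],
    [8.2,-13.9,0.1,-0.001,-0.002,-0.47,17],
    [8.2,-13.9,0.1,-0.001,-0.002,-0.47,17],
  ],
)

```text
clock: 26.7
eef_pos: [626.5, 166.1, 88.1]
tcp_rot: [-0.434, 1.569, 1.396]
contact_force: [-1.6, 8.2, 0.4]
opening: 0.197
```

```bash
python3 - <<'E'
from h import *
st(CB);plan(CB,15,-12,88,17,n=7,phi=78)
E
```

```text
clk 26.70 ang 17.6 rad 32.4 z 88.1 phi 104.9 q6 -90 | Ftan(cw) -8.3 Frad 1.0 Fz 0.4 tau [1.43 0.47 0.  ] op 0.197
[[0.5, -3.6, -0.1, -0.002, 0.0, -0.067, 17], [0.9, -5.8, -0.1, -0.002, 0.001, -0.134, 17], [1.1, -7.9, -0.1, -0.002, 0.001, -0.201, 17], [1.1, -10.1, -0.1, -0.002, 0.001, -0.268, 17], [1.1, -12.2, -0.1, -0.002, 0.001, -0.335, 17], [0.8, -14.3, -0.1, -0.002, 0.001, -0.402, 17], [0.4, -16.5, -0.1, -0.002, 0.001, -0.469, 17], [0.4, -16.5, -0.1, -0.002, 0.001, -0.469, 17]]
```

Emit:
step_arm(
  rows=[
    [0.5,-3.6,-0.1,-0.002,0,-0.067,17],
    [0.9,-5.8,-0.1,-0.002,0.001,-0.134,17],
    [1.1,-7.9,-0.1,-0.002,0.001,-0.201,17],
    [1.1,-10.1,-0.1,-0.002,0.001,-0.268,17],
    [1.1,-12.2,-0.1,-0.002,0.001,-0.335,17],
    [0.8,-14.3,-0.1,-0.002,0.001,-0.402,17],
    [0.4,-16.5,-0.1,-0.002,0.001,-0.469,17],
    [0.4,-16.5,-0.1,-0.002,0.001,-0.469,17],
  ],
)

```text
clock: 27.7
eef_pos: [627.9, 151.3, 88.3]
tcp_rot: [-0.476, 1.567, 0.883]
contact_force: [0.9, 8.9, -1.5]
opening: 0.198
```

```bash
python3 - <<'E'
from h import *
st(CB);snap("w11");plan(CB,-12,-39,88,17,n=7,phi=51)
E
```

```text
clk 27.70 ang -8.8 rad 32.7 z 88.3 phi 77.8 q6 -65 | Ftan(cw) -8.9 Frad -0.5 Fz -1.5 tau [ 1.51 -0.22 -0.06] op 0.198
[[-1.5, -3.8, -0.3, -0.003, 0.002, -0.067, 17], [-2.2, -5.8, -0.3, -0.003, 0.003, -0.134, 17], [-3.0, -7.8, -0.3, -0.002, 0.003, -0.201, 17], [-3.9, -9.8, -0.3, -0.002, 0.003, -0.268, 17], [-5.0, -11.6, -0.3, -0.002, 0.003, -0.335, 17], [-6.2, -13.4, -0.3, -0.002, 0.003, -0.402, 17], [-7.5, -15.2, -0.3, -0.002, 0.003, -0.469, 17], [-7.5, -15.2, -0.3, -0.002, 0.003, -0.469, 17]]
```

View pics/w11.png

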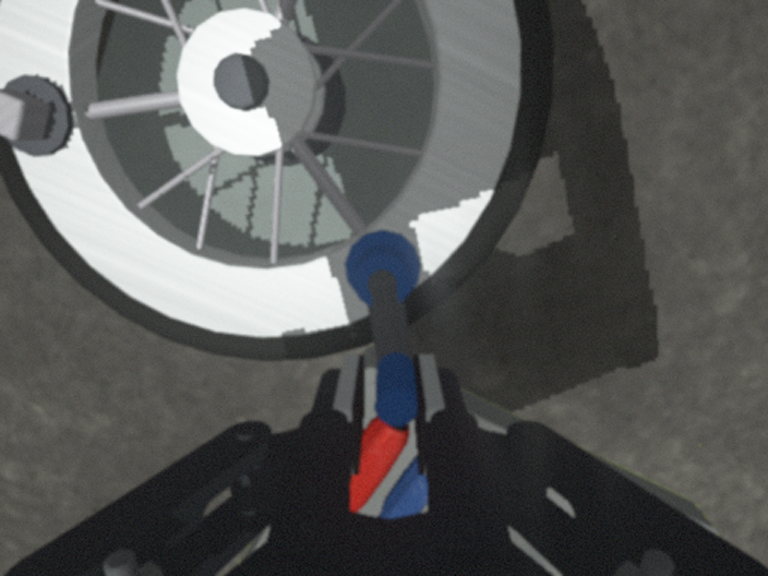

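Crank follows, wheel looks in place. Continuing.

Emit:
step_arm(
  rows=[
    [-1.5,-3.8,-0.3,-0.003,0.002,-0.067,17],
    [-2.2,-5.8,-0.3,-0.003,0.003,-0.134,17],
    [-3.0,-7.8,-0.3,-0.002,0.003,-0.201,17],
    [-3.9,-9.8,-0.3,-0.002,0.003,-0.268,17],
    [-5.0,-11.6,-0.3,-0.002,0.003,-0.335,17],
    [-6.2,-13.4,-0.3,-0.002,0.003,-0.402,17],
    [-7.5,-15.2,-0.3,-0.002,0.003,-0.469,17],
    [-7.5,-15.2,-0.3,-0.002,0.003,-0.469,17],
  ],
)

```text
clock: 28.75
eef_pos: [622.6, 137.5, 88.5]
tcp_rot: [-0.393, 1.565, 0.495]
contact_force: [5.9, 8.2, -4.0]
opening: 0.197
```

```bash
python3 - <<'E'
from h import *
st(CB);plan(CB,-39,-66,88,17,n=7,phi=24)
E
```

```text
clk 28.75 ang -34.7 rad 32.9 z 88.5 phi 50.9 q6 -39 | Ftan(cw) -10.1 Frad 0.2 Fz -4.0 tau [ 1.19 -0.91 -0.03] op 0.197
[[-3.6, -3.0, -0.5, -0.002, 0.005, -0.067, 17], [-5.1, -4.5, -0.5, -0.002, 0.005, -0.134, 17], [-6.7, -6.0, -0.5, -0.002, 0.005, -0.201, 17], [-8.4, -7.3, -0.5, -0.002, 0.005, -0.268, 17], [-10.2, -8.5, -0.5, -0.002, 0.005, -0.335, 17], [-12.1, -9.5, -0.5, -0.002, 0.005, -0.402, 17], [-14.0, -10.5, -0.5, -0.001, 0.005, -0.469, 17], [-14.0, -10.5, -0.5, -0.001, 0.005, -0.469, 17]]
```

Emit:
step_arm(
  rows=[
    [-3.6,-3.0,-0.5,-0.002,0.005,-0.067,17],
    [-5.1,-4.5,-0.5,-0.002,0.005,-0.134,17],
    [-6.7,-6.0,-0.5,-0.002,0.005,-0.201,17],
    [-8.4,-7.3,-0.5,-0.002,0.005,-0.268,17],
    [-10.2,-8.5,-0.5,-0.002,0.005,-0.335,17],
    [-12.1,-9.5,-0.5,-0.002,0.005,-0.402,17],
    [-14.0,-10.5,-0.5,-0.001,0.005,-0.469,17],
    [-14.0,-10.5,-0.5,-0.001,0.005,-0.469,17],
  ],
)

```text
clock: 29.75
eef_pos: [611.8, 127.8, 88.7]
tcp_rot: [-0.157, 1.564, 0.261]
contact_force: [8.9, 3.6, -6.3]
opening: 0.2
```

```bash
python3 - <<'E'
from h import *
st(CB);plan(CB,-66,-93,88,17,n=7,phi=-3)
E
```

```text
clk 29.75 ang -60.3 rad 32.8 z 88.7 phi 23.9 q6 -12 | Ftan(cw) -9.5 Frad 1.3 Fz -6.3 tau [ 0.6  -1.45 -0.  ] op 0.200
[[-5.2, -1.6, -0.7, -0.002, 0.007, -0.067, 17], [-7.3, -2.2, -0.7, -0.001, 0.007, -0.134, 17], [-9.4, -2.8, -0.7, -0.001, 0.007, -0.201, 17], [-11.5, -3.2, -0.7, -0.001, 0.007, -0.268, 17], [-13.6, -3.4, -0.7, -0.001, 0.007, -0.335, 17], [-15.8, -3.5, -0.7, -0.0, 0.007, -0.403, 17], [-17.9, -3.5, -0.7, -0.0, 0.007, -0.47, 17], [-17.9, -3.5, -0.7, -0.0, 0.007, -0.47, 17]]
```

Emit:
step_arm(
  rows=[
    [-5.2,-1.6,-0.7,-0.002,0.007,-0.067,17],
    [-7.3,-2.2,-0.7,-0.001,0.007,-0.134,17],
    [-9.4,-2.8,-0.7,-0.001,0.007,-0.201,17],
    [-11.5,-3.2,-0.7,-0.001,0.007,-0.268,17],
    [-13.6,-3.4,-0.7,-0.001,0.007,-0.335,17],
    [-15.8,-3.5,-0.7,0,0.007,-0.403,17],
    [-17.9,-3.5,-0.7,0,0.007,-0.47,17],
    [-17.9,-3.5,-0.7,0,0.007,-0.47,17],
  ],
)

```text
clock: 30.75
eef_pos: [597.4, 124.2, 88.7]
tcp_rot: [0.119, 1.563, 0.064]
contact_force: [9.7, -0.9, -5.4]
opening: 0.199
```

```bash
python3 - <<'E'
from h import *
st(CB);snap("w12");plan(CB,-93,-120,88,17,n=7,phi=-30)
E
```

```text
clk 30.75 ang -86.8 rad 32.1 z 88.7 phi -3.1 q6 15 | Ftan(cw) -9.6 Frad 1.4 Fz -5.4 tau [-0.16 -1.55 -0.01] op 0.199
[[-5.6, 0.3, -0.7, -0.0, 0.007, -0.067, 17], [-7.7, 0.6, -0.7, 0.0, 0.007, -0.134, 17], [-9.8, 1.1, -0.7, 0.0, 0.007, -0.201, 17], [-11.9, 1.7, -0.7, 0.001, 0.007, -0.269, 17], [-13.9, 2.4, -0.7, 0.001, 0.007, -0.336, 17], [-15.9, 3.3, -0.7, 0.001, 0.007, -0.403, 17], [-17.8, 4.3, -0.7, 0.001, 0.007, -0.47, 17], [-17.8, 4.3, -0.7, 0.001, 0.007, -0.47, 17]]
```

View pics/w12.png

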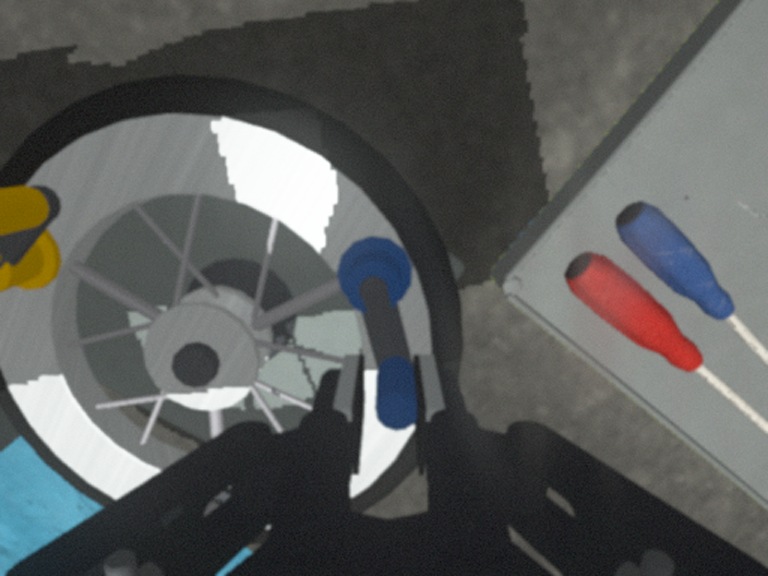

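Emit:
step_arm(
  rows=[
    [-5.6,0.3,-0.7,0,0.007,-0.067,17],
    [-7.7,0.6,-0.7,0,0.007,-0.134,17],
    [-9.8,1.1,-0.7,0,0.007,-0.201,17],
    [-11.9,1.7,-0.7,0.001,0.007,-0.269,17],
    [-13.9,2.4,-0.7,0.001,0.007,-0.336,17],
    [-15.9,3.3,-0.7,0.001,0.007,-0.403,17],
    [-17.8,4.3,-0.7,0.001,0.007,-0.47,17],
    [-17.8,4.3,-0.7,0.001,0.007,-0.47,17],
  ],
)

```text
clock: 31.8
eef_pos: [582.4, 127.7, 88.6]
tcp_rot: [0.319, 1.565, -0.206]
contact_force: [7.7, -5.9, -4.4]
opening: 0.203
```

```bash
python3 - <<'E'
from h import *
st(CB);plan(CB,-120,-139,88,17,n=6,phi=-49)
E
```

```text
clk 31.80 ang -114.7 rad 31.5 z 88.6 phi -30.1 q6 43 | Ftan(cw) -9.5 Frad 2.2 Fz -4.4 tau [-0.9  -1.32  0.02] op 0.203
[[-4.4, 1.8, -0.6, 0.001, 0.006, -0.055, 17], [-5.8, 2.8, -0.6, 0.002, 0.006, -0.11, 17], [-7.2, 3.9, -0.6, 0.002, 0.006, -0.165, 17], [-8.5, 5.1, -0.6, 0.002, 0.006, -0.22, 17], [-9.8, 6.3, -0.6, 0.002, 0.006, -0.275, 17], [-11.0, 7.6, -0.6, 0.002, 0.006, -0.33, 17], [-11.0, 7.6, -0.6, 0.002, 0.006, -0.33, 17], [-11.0, 7.6, -0.6, 0.002, 0.006, -0.33, 17]]
```

Emit:
step_arm(
  rows=[
    [-4.4,1.8,-0.6,0.001,0.006,-0.055,17],
    [-5.8,2.8,-0.6,0.002,0.006,-0.11,17],
    [-7.2,3.9,-0.6,0.002,0.006,-0.165,17],
    [-8.5,5.1,-0.6,0.002,0.006,-0.22,17],
    [-9.8,6.3,-0.6,0.002,0.006,-0.275,17],
    [-11.0,7.6,-0.6,0.002,0.006,-0.33,17],
    [-11.0,7.6,-0.6,0.002,0.006,-0.33,17],
    [-11.0,7.6,-0.6,0.002,0.006,-0.33,17],
  ],
)

```text
clock: 32.8
eef_pos: [573.5, 133.9, 88.4]
tcp_rot: [0.389, 1.567, -0.466]
contact_force: [5.8, -7.7, -1.5]
opening: 0.2
```

```bash
python3 - <<'E'
from h import *
st(CB);snap("w13")
E
```

```text
clk 32.80 ang -134.6 rad 31.4 z 88.4 phi -49.0 q6 62 | Ftan(cw) -9.5 Frad 1.4 Fz -1.5 tau [-1.28 -0.97  0.04] op 0.200
```

Emit:
step_arm(
  rows=[
    [0,0,0,0,0,0,26],
    [0,0,0,0,0,0,30],
    [0,0,0,0,0,0,30],
    [0,0,10,0,0,0,30],
    [0,0,40,0,0,0,30],
    [-15,15,80,0,0,0,30],
    [-25,30,115,0,0,0,30],
    [-30,40,140,0,0,0,30],
  ],
)

```text
clock: 33.85
eef_pos: [543.5, 174.8, 231.0]
tcp_rot: [0.686, 1.565, -0.169]
contact_force: [-0.2, -0.2, -1.1]
opening: 0.355
```

```bash
python3 - <<'E'
from h import *
st(CB);s,ci,T,p,d=snap("w14")
E
```

```text
clk 33.85 ang 160.5 rad 55.3 z 231.0 phi -49.0 q6 67 | Ftan(cw) -0.2 Frad 0.1 Fz -1.1 tau [0.01 0.05 0.02] op 0.355
```

View pics/w14.png

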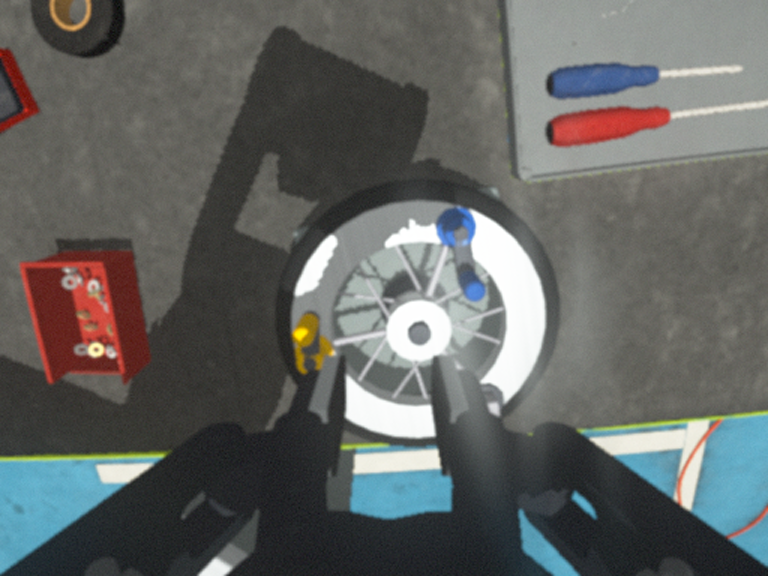

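```bash
python3 - <<'E'
from h import *
f=np.load("pics/w14.npz"); p=f["p"]
cv2.imwrite("pics/w14b.png",cv2.resize(p[130:205,280:340,::-1],None,fx=7,fy=7,interpolation=cv2.INTER_CUBIC))
E
```

```text
(no output)
```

View pics/w14b.png

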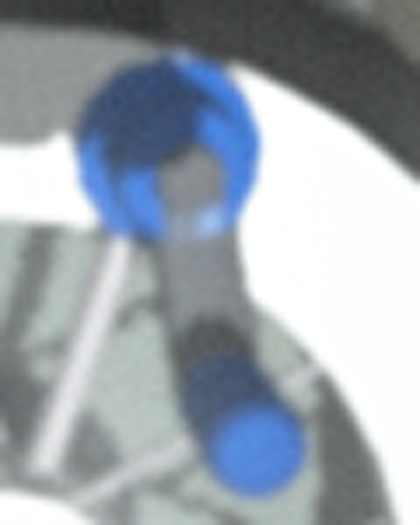

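```bash
python3 - <<'E'
from h import *
f=np.load("pics/w14.npz"); ci=vision.camera_info("wrist"); T=f["T"]; z0=66
b=lambda x,y:(280+(x+.5)/7-.5,130+(y+.5)/7-.5)
P={}
for n,uv,dz in [("col",b(168,149),0),("boss",b(192,183),18),("h",b(257,448),46.5),("hub",(419/1.5-.2,333/1.5-.2),8)]:
    P[n]=atz(ci,T,[uv],z0+dz)[0]; print(n,P[n].round(1))
for a,c in [("col","h"),("boss","h"),("hub","col")]: v=P[c]-P[a]; print(a,c,np.degrees(np.arctan2(v[1],v[0])),np.hypot(v[0],v[1]))
E
```

```text
col [595.5 157.2  66. ]
boss [594.6 155.4  84. ]
h [575.7 131.7 112.5]
hub [522.6 125.9  74. ]
col h -127.78004936318136 32.29369822311876
boss h -128.57807089366133 30.331949927830042
hub col 23.28156885765482 79.35736030006132
```

```bash
python3 - <<'E'
from h import *
s=r.sense(); print(s["clock"],s["contact_force"],s["eef_pos"])
print(order.sign_off())
E
```

```text
33.9 [1.97459521 1.39148462 3.07494865] [544.47258016 176.05889063 233.88052647]
the job is handed in; nothing more can be done
None
```

I turned both nipples by their crank handles to the required amounts and handed the job in at 33.9 s. The hand-in gave no verdict.

- **Method:** I held each handle loosely between the fingers, set 17 mm apart so they never squeezed it. I turned clockwise in 10° steps, watching for the force to jump.
- **Yellow:** It bit with the tool at about 124° on its circle (force rose from under 1 N to 10 N). I turned it about 91° more by the tool position. The picture showed the crank at about 37°, against 36° expected.
- **Blue:** It bit at about 44–46° (force rose to 8 N). I turned it about 180° more by the tool position. The picture puts the crank 3–4° short of that (−128° against −132°), which is still well within the 18° allowed.
- **Bite uncertainty:** I saw the force only at the end of each step, so each bite point is known to about 3°. For blue, a bite up to about 8° earlier cannot be ruled out, which would still leave the turn within the allowed range.
- **Wheel and surroundings:** The wheel stayed in place; blue's angle about the hub read 22.5° before and 23.3° after, which is measurement noise. Sideways force on the handles stayed near 10 N. The fingers worked well above the rim and the bare nipple, and nowhere near the loose items on the bench.
- **Release:** Both handles were let go and the gripper was about 120 mm above them. The last force reading before hand-in was 3.9 N rather than near zero. I put that down to the arm still settling, because the tool position had shifted about 3 mm, but I did not check it again.

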